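# Seat a drive board in its rack with the two inserter levers

### The arm

A 6-joint arm with a two-finger parallel gripper is mounted at the origin on the work surface. World frame = base frame: x ahead of the robot, y to its left, z up, the work surface at z = 0. Lengths are in m, angles in rad, forces in N, time in s.
With the tool pointing down it reaches from about 0.3 to 0.875 m from the base axis. Payload 6.4 kg.
Tool frame: the origin (TCP) lies at the very end of the fingers, on their centre line; the grasp point (between the pads) lies grip_point_offset behind it (grip_point_offset is the distance from the TCP to the grasp point, in m); y points along the fingers, x is the direction in which the jaws open and shut, and the axes are right-handed (so a half turn about y gives the same grasp; the last joint's range is limited). The gripper opens to 85 mm and grips with 20 to 120 N. Pads are 22 mm wide; open, the fingers measure 114 mm over their backs; the gripper's body (76 mm by 85 mm) begins 54 mm behind the grasp point. The pads swing forward as they close: fully open they stand 13 mm farther back than shut.
Start: joints at [-1.403, 0.181, 1.607, -0, 1.354, -0.206], TCP at [0.21, -0.535, 0.207] pointing down, gripper open.
Joint ranges: [-2.99, 2.99], [-0.89, 2.07], [0.3, 2.58], [-1.14, 4.28], [0, 2.63], [-3.12, 3.12]. Speed limits (rad/s): [2.57, 2.57, 3.01, 3.14, 3.14, 3.14].

### API

Orientations are given as a unit quaternion [w, x, y, z].
In Python, from bench import get_obs, camera, camera_model, hand_in, grip_point_offset gives the robot as it stands.
- The arm moves only by the shell command python3 -m jog 'ROWS'. ROWS is JSON, a list of rows, each a list of 7 numbers: the shift along the tool's x, y, z in mm, then the turn, a rotation vector about the tool's x, y, z in degrees, then the gripper's target within -1 to 1 (shut at 1, half-way at 0, fully open at -1). In form: [[x, y, z, ax, ay, az, grip], ...]. A call has 1 to 8 rows; each row shifts and turns the commanded pose from where the row before left it, along the tool's axes as they then stand; what a row does not reach is not made up. A row lasts 1/12 s, in which the tool goes at most 41.7 mm and 7.16 degrees, less where a joint would pass 70% of its speed; a pose out of reach is approached as far as the arm can. A call is refused whole if a number of a shift passes 41.7 or a number of a turn 7.16, either way. A call with a gripper value outside its range is refused whole. The fingers move at their own pace and stop on an object; the grip force is fixed at half the most. Time passes only in rows, so rows that do not move let the fingers close. It gives the time, the measured TCP pose, the force and the opening at its end, in the units of the state.
- get_obs(): the state, without advancing time (a new reading comes with each control period).
- camera(name): name is "side" or "top"; returns the picture (480x640x3 uint8, blue, green, red); there is no depth.
- camera_model(name): a dict with "K" (3x3 intrinsics, pixels), "pose" (4x4, takes a point from camera to world coordinates). Camera axes: x right, y down, z forward; pixel columns grow to the right and rows downward; lengths in m; the calibration is good to about 2 mm. A picture is of the moment at which its call begins. camera_model takes no time and is no camera call.
- hand_in(): hands the job in, once; it reports no verdict.
The state is a dict: "time_s": time; "q": joint angles; "dq": joint speeds; "joint_efforts": joint torques, N m; "eef_pos": TCP position; "eef_rot": TCP orientation; "wrist_force": force on the tool from outside, world axes, zero at the start; "torque": the same for the moment, N m; "opening": opening from 0.0 (shut) to 1.0 (fully open).
Only numpy, scipy, OpenCV 4.12 (cv2) and the standard library are available. Lean on these libraries where they do the work, as an engineer would, in place of code of your own. Each camera call takes 0.05 s, during which the arm holds its last target.

### The job

Take the circuit board from its wooden cradle, stand it in the guides of the metal rack between the two open levers, and let go of it. Then drive it fully home on its connector with the levers alone, swinging them inward by turns, a part of the way at a time, so that the board goes down nearly level, neither end ever getting a centimetre ahead of the other, until both ends are felt to stop. Be gentle: do not push the board itself down onto the contacts by hand, do not force a lever against its stop, and leave the other things on the bench alone.

Things in the scene. Friction and masses are not known exactly. Their poses are not given: they have to be found in the camera images.
- board: Loose upright circuit board, 0.2 to 0.45 kg, 138 mm long (its y), 110 mm tall, origin at the middle of its bottom edge. Grip it across its top rail, an aluminium bar 14 mm thick (x), 120 mm long, 88 to 110 mm above the origin; below that it is 4 to 8 mm thick. A steel lug (pin along x, 8 mm thick, 14 mm long) at each end. Its y starts within 0.4 rad of the rack's y and goes in that way round.
- lug_left (a point): Centre of the lug at the board's +y end: 77 mm from the board's middle, 55 mm above its bottom edge.
- lug_right (a point): Centre of the lug at the board's -y end, likewise.
- cradle: Fixed plywood cradle, base 70 x 120 x 8 mm, origin under its centre. The board starts upright in its slot, bottom edge 8 mm above the bench; four cheeks, 42 mm tall, stand beside it 45 mm either way from the middle. Lift the board straight up, 45 mm or more.
- rack: Fixed metal rack, 250 mm long in y, origin on the bench under the slot's middle. Guides at y = +-63 mm (slot 11 mm wide in x, flared, top edge 81 mm above the bench) take the board's ends, 3 mm play lengthwise. Lever pivots at y = +-99 mm, 90 mm above the bench, axis along x; brackets 94 mm tall. A power block (46 mm wide, 62 mm tall) sits 66 mm to +x of the slot.
- contact_left (a joint): How far (m) the black contact block at the slot's +y side (y = 62 mm) is pressed down: 0 as found, 0.012 = hard stop, board home. The two blocks stand on a white connector at the bottom of the slot whose height is not told: the board's bottom edge first rests on them 36 to 48 mm above the bench and is home 12 mm lower. Each yields at about 8 N and stays down, unsprung.
- contact_right (a joint): The same for the block at the slot's -y side.
- lever_left (a joint): Angle (rad) of the black lever at the rack's +y end, grows outward. Starts open, 1.0 to 1.18: the board can pass. Stiff hinge, stays where left. Its hook, 24 mm from the pivot, meets the lug at 0.2 to 0.8 rad and pushes it down. Home, a hard stop, lies anywhere from -0.33 to 0.22 rad, to be felt. Driving it takes 4 to 10 N at the handle; stop pushing at about 12 N, never reach 18 N.
- lever_right (a joint): The same lever, mirrored, at the rack's -y end.
- handle_left (a point): Centre of the left lever's handle bar (round, 12 mm thick, 34 mm long in x). With the lever at angle q it lies 75 sin(q - 0.25) mm outward of the pivot and 75 cos(q - 0.25) mm above it. Push its outer side inward with shut fingers pointing down, tips some 12 mm below the bar, and rise along its arc: pushed level while wide open it binds.
- handle_right (a point): The right lever's handle bar, likewise.
- parts_bin: Bystander: grey open bin, 110 x 150 x 50 mm, loose.
- screwdriver: Bystander: screwdriver lying on the bench, loose.
- meter: Bystander: grey hand-held test meter, 150 x 75 x 35 mm, loose.
Mind the look-alikes: they are no part of the job. What is meant by the board is not blue or pink, and is the smaller of those in its own colour.

How it is judged:
On the way, in this order (a step that is already met when the one before it is completed fails the run):
1. the board stands in the guides on the connector's contacts, let go, not yet driven home (horizontal distance between board and rack below 0.007 m and angle between the y axis of board and the y axis of rack, either way round below 0.1 rad and z of each of lug_left, lug_right in the frame of rack below 0.106 m and value of joint each of contact_left, contact_right below 0.004 m and contact force between each of the fingers, the arm and board below 0.1 N), for 0.2 s.
2. both ends of the board are driven home (horizontal distance between board and rack below 0.007 m and angle between the y axis of board and the y axis of rack, either way round below 0.1 rad and value of joint each of contact_left, contact_right above 0.0105 m and z of each of lug_left, lug_right in the frame of rack below 0.0945 m and value of joint each of lever_left, lever_right below 0.35 rad), for 0.2 s.
At the end, for the whole second after the job is handed in: The board stands in the rack's guides (within 7 mm and 0.1 rad of the slot, lugs below 94.5 mm), both contact blocks are pressed down at least 10.5 of their 12 mm, both levers are swung in (below 0.35 rad), the board is at rest and everything let go (all of step 2 and linear speed of board below 0.01 m/s); the robot touches nothing.
It fails at once if the hand presses the board down by itself: it touches the board when a contact block is pressed in by more than 4 mm (contact force between any of the fingers, the arm and board above 1 N and value of joint any of contact_left, contact_right above 0.004 m and horizontal distance between board and rack below 0.007 m).
It fails at once if the board goes down askew: over 0.065 rad (10 mm from lug to lug) of slope while it is on the contacts (value of joint any of contact_left, contact_right above 0.0015 m and horizontal distance between board and rack below 0.007 m and (angle between board's own y axis and vertical below 1.5058 rad or angle between board's own y axis and vertical above 1.6358 rad)).
It fails at once if a lever is forced: 18 N or more on it (contact force between any of the fingers, the arm and lever_left above 18 N or contact force between any of the fingers, the arm and lever_right above 18 N).
It fails at once if a bystander is moved by more than 20 mm (distance of any of parts_bin, screwdriver, meter from where it was at the start of the episode above 0.02 m).
It also fails if it takes over 72 s, if anything falls off the work surface, if the arm or the gripper's body presses on something with over 40 N, if the wrist force passes 120 N, or if a joint passes its speed limit or range.

## Working session

There is one attempt and no reset: what is moved stays moved. The work goes in short steps, Python scripts to look and compute and a shell command to move; the robot and the scene stay as the last step left them, time stands still between calls to the robot, and variables do not carry over. Pictures are saved under pics/ and viewed, and the job is handed in when it is done.

```bash
ls; mkdir -p pics; python3 - <<'E'
from bench import *
import cv2,numpy as np
print(get_obs(), grip_point_offset)
for n in("side","top"):
    im=camera(n);cv2.imwrite(f"pics/{n}0.png",im)
    m=camera_model(n);print(n,np.round(m["K"],1).tolist(),np.round(m["pose"],4).tolist())
E
```

```text
pics
{'time_s': 0.0, 'q': array([-1.40326916e+00,  1.81587986e-01,  1.60801171e+00,  7.78769234e-06,
        1.35379343e+00, -2.06343750e-01]), 'dq': array([ 3.76540422e-05, -1.56072649e-03, -5.37918931e-04, -1.07465416e-03,
        2.25593549e-03,  4.64687693e-04]), 'joint_efforts': array([ 2.03795239e-04, -4.44873512e+01, -3.51340055e+01, -2.38809016e-04,
        9.15571785e-03, -1.15670170e-05]), 'eef_pos': array([ 0.20989589, -0.53467842,  0.20615601]), 'eef_rot': array([ 0.58467356, -0.5837523 ,  0.39880457, -0.39792586]), 'wrist_force': array([ 0.00437991, -0.44279074,  0.92341339]), 'torque': array([-0.01854798, -0.02565787, -0.03608409]), 'opening': 1.0035458454752393} 0.0187
side [[562.0, 0.0, 323.3], [0.0, 562.0, 240.9], [0.0, 0.0, 1.0]] [[-0.7218, -0.3607, 0.5906, -0.3469], [-0.6921, 0.3726, -0.6182, 0.8394], [0.0029, -0.855, -0.5186, 0.8219], [0.0, 0.0, 0.0, 1.0]]
top [[590.9, 0.0, 326.9], [0.0, 590.9, 241.2], [0.0, 0.0, 1.0]] [[-0.02, -0.9799, 0.1984, 0.2135], [-0.9998, 0.0183, -0.0102, -0.0054], [0.0064, -0.1985, -0.9801, 1.5418], [0.0, 0.0, 0.0, 1.0]]
```

View pics/side0.png

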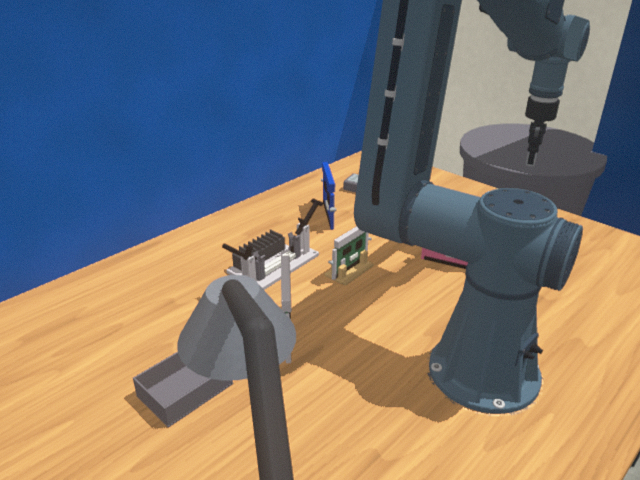

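View pics/top0.png

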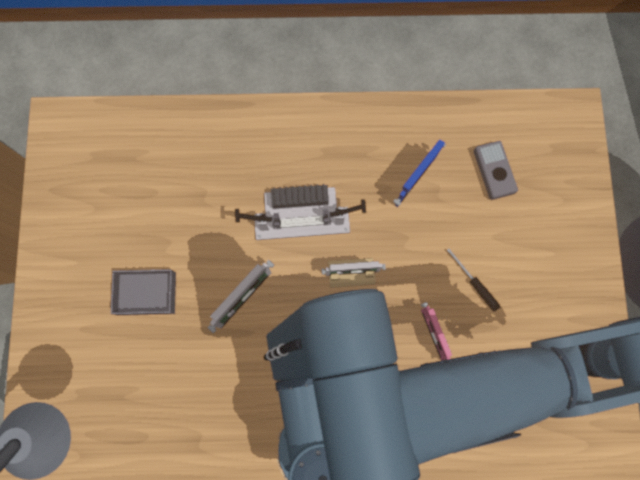

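```bash
python3 - <<'E'
import cv2,numpy as np
a=cv2.imread("pics/top0.png");b=cv2.imread("pics/side0.png")
c=cv2.resize(a[170:340,200:400],(800,680),interpolation=cv2.INTER_CUBIC)[:600]
cv2.imwrite("pics/ct.png",c)
cv2.imwrite("pics/cs.png",cv2.resize(b[150:300,210:390],(720,600),interpolation=cv2.INTER_CUBIC))
E
```

```text
(no output)
```

View pics/ct.png

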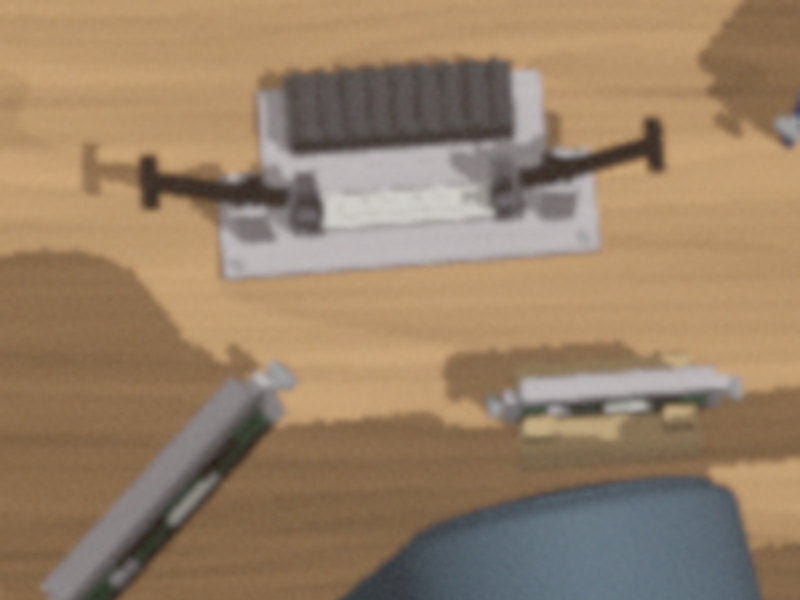

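View pics/cs.png

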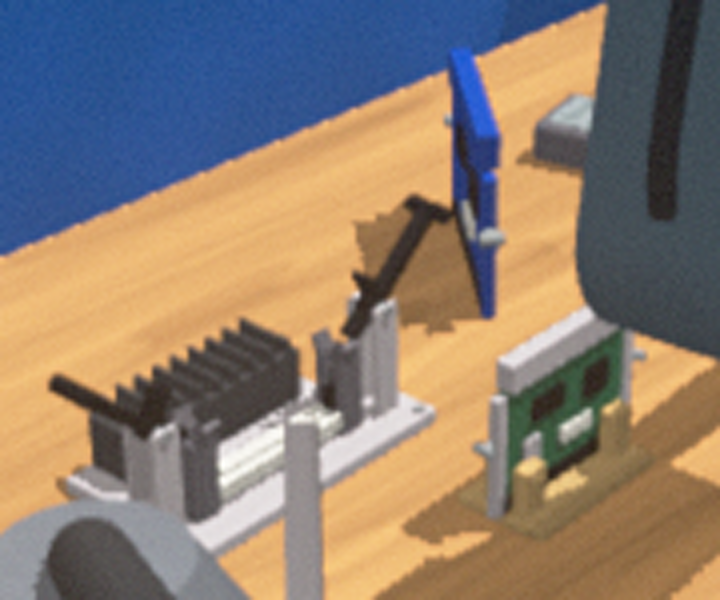

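```bash
cat > h.py <<'E'
import cv2,numpy as np
from bench import *
def ray(n,uv):
    m=camera_model(n);K=np.array(m["K"]);P=np.array(m["pose"])
    d=P[:3,:3]@np.linalg.solve(K,np.array([uv[0],uv[1],1.]));return P[:3,3],d
def onz(n,uv,z):
    o,d=ray(n,uv);return o+d*(z-o[2])/d[2]
def proj(n,p):
    m=camera_model(n);K=np.array(m["K"]);P=np.array(m["pose"])
    c=P[:3,:3].T@(np.array(p)-P[:3,3]);q=K@c;return q[:2]/q[2]
def tri(ua,ub):
    o1,d1=ray("top",ua);o2,d2=ray("side",ub)
    A=np.stack([d1,-d2],1);s=np.linalg.lstsq(A,o2-o1,rcond=None)[0]
    a,b=o1+s[0]*d1,o2+s[1]*d2;return (a+b)/2,np.linalg.norm(a-b)
E
python3 - <<'E'
from h import *
a=cv2.imread("pics/top0.png");hsv=cv2.cvtColor(a,cv2.COLOR_BGR2HSV)
H,S,V=cv2.split(hsv)
def comp(box,m,z,name):
    x0,y0,x1,y1=box;s=np.zeros_like(m);s[y0:y1,x0:x1]=m[y0:y1,x0:x1]
    n,l,st,c=cv2.connectedComponentsWithStats(s.astype(np.uint8))
    for i in range(1,n):
        if st[i,4]<12: continue
        pts=np.argwhere(l==i)[:,::-1].astype(np.float32)
        r=cv2.minAreaRect(pts);b=cv2.boxPoints(r)
        print(name,st[i],c[i].round(1),[onz("top",p,z).round(4)[:2].tolist() for p in b], onz("top",c[i],z).round(4))
comp((318,255,390,285),(S<50)&(V>140),0.118,"rail")
comp((245,175,360,245),(S<70)&(V>120),0.006,"rack")
comp((225,180,375,235),(V<75),0.1,"dark")
# row dump around rail
for c in (335,345,355,365,375): print(c,[tuple(hsv[r,c,1:]) for r in range(258,276)])
E
```

```text
rail [330 261  56  10 329] [355.7 265.4] [[0.4482, -0.0262], [0.4509, -0.1606], [0.4324, -0.1606], [0.4297, -0.0265]] [ 0.4401 -0.0894  0.118 ]
rail [352 270  10   3  23] [356.7 271.2] [[0.4241, -0.0799], [0.429, -0.08], [0.4286, -0.1019], [0.4237, -0.1018]] [ 0.4258 -0.0913  0.118 ]
rack [ 255  187   95   53 2558] [301.6 220.2] [[0.6609, 0.179], [0.6771, -0.0768], [0.5465, -0.0832], [0.5311, 0.1686]] [0.5829 0.0449 0.006 ]
rack [338 206  10   3  20] [342.1 207.4] [[0.6147, -0.0531], [0.6202, -0.0532], [0.6198, -0.0774], [0.6142, -0.0773]] [ 0.6161 -0.0641  0.006 ]
rack [255 213   8   3  14] [258.4 213.7] [[0.6049, 0.1693], [0.6046, 0.1506], [0.5991, 0.1506], [0.5994, 0.1693]] [0.6028 0.1603 0.006 ]
dark [307 201  20   4  28] [316.2 202.8] [[0.6045, 0.028], [0.6092, -0.02], [0.6043, -0.0204], [0.5997, 0.0275]] [0.6046 0.0045 0.1   ]
dark [330 201  35  15 122] [348.1 209.6] [[0.5976, -0.0273], [0.6076, -0.1143], [0.5813, -0.1167], [0.5714, -0.0301]] [ 0.5854 -0.0754  0.1   ]
dark [288 203  15   3  21] [295.  204.4] [[0.6015, 0.0758], [0.6054, 0.0407], [0.6016, 0.0403], [0.5977, 0.0753
[... 2395 characters left out ...]
np.uint8(82)), (np.uint8(91), np.uint8(112)), (np.uint8(91), np.uint8(131)), (np.uint8(88), np.uint8(133)), (np.uint8(94), np.uint8(128))]
375 [(np.uint8(104), np.uint8(188)), (np.uint8(104), np.uint8(187)), (np.uint8(96), np.uint8(184)), (np.uint8(53), np.uint8(182)), (np.uint8(15), np.uint8(184)), (np.uint8(10), np.uint8(187)), (np.uint8(8), np.uint8(188)), (np.uint8(8), np.uint8(190)), (np.uint8(10), np.uint8(176)), (np.uint8(13), np.uint8(138)), (np.uint8(18), np.uint8(98)), (np.uint8(46), np.uint8(84)), (np.uint8(51), np.uint8(80)), (np.uint8(67), np.uint8(87)), (np.uint8(97), np.uint8(108)), (np.uint8(109), np.uint8(126)), (np.uint8(107), np.uint8(131)), (np.uint8(102), np.uint8(130))]
```

```bash
python3 - <<'E'
import cv2,numpy as np
a=cv2.imread("pics/top0.png");b=cv2.imread("pics/side0.png")
cv2.imwrite("pics/ct2.png",cv2.resize(a[180:245,230:370],None,fx=5.6,fy=5.6,interpolation=cv2.INTER_CUBIC))
cv2.imwrite("pics/cs2.png",cv2.resize(b[190:290,215:330],None,fx=6,fy=6,interpolation=cv2.INTER_CUBIC))
cv2.imwrite("pics/ct3.png",cv2.resize(a[250:290,310:395],None,fx=9,fy=9,interpolation=cv2.INTER_CUBIC))
E
```

```text
(no output)
```

View pics/ct2.png

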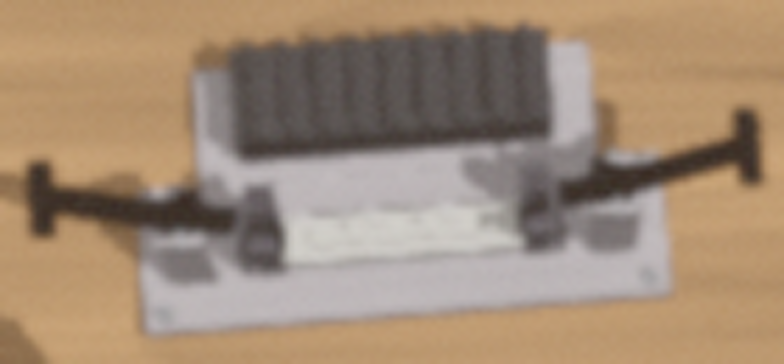

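View pics/cs2.png

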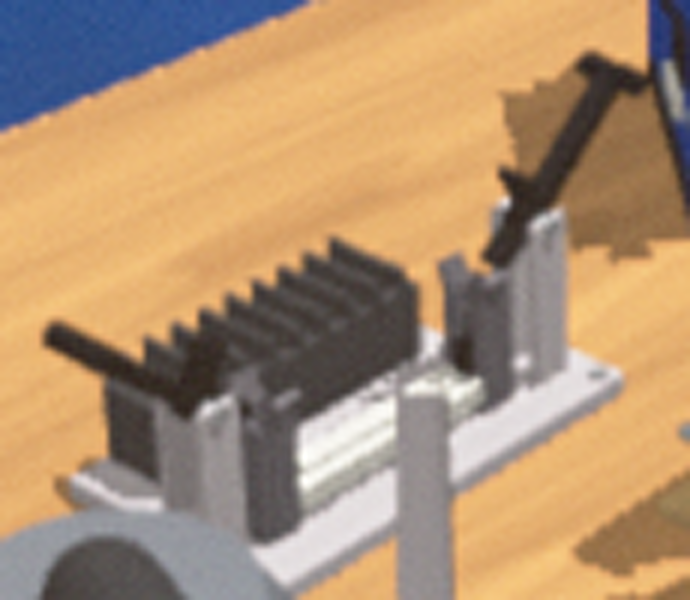

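View pics/ct3.png

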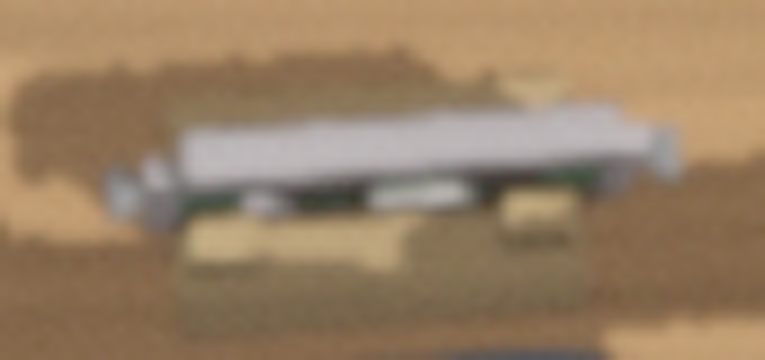

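```bash
python3 - <<'E'
from h import *
C=lambda x,y:(x/5.6+230-.4,y/5.6+180-.4)
for z in(.006,.010): 
  A=onz("top",C(147,332),z);B=onz("top",C(670,295),z);print("base",z,A.round(4),B.round(4),np.linalg.norm(A-B).round(4),((A+B)/2).round(4),np.degrees(np.arctan2(-(A-B)[0],(A-B)[1])))
for z in(.135,.145):
  A=onz("top",C(40,200),z);B=onz("top",C(747,147),z);print("handles",z,A.round(4),B.round(4),np.linalg.norm(A-B).round(4),((A+B)/2).round(4),np.degrees(np.arctan2(-(A-B)[0],(A-B)[1])))
# handle in side view: far (right) bar ends
S=lambda x,y:(x/6+215-.4,y/6+190-.4)
print("triR",tri(C(747,147),S(613,72))); print("triL",tri(C(40,200),S(60,335)))
# rail subpixel
a=cv2.imread("pics/top0.png");hsv=cv2.cvtColor(a,cv2.COLOR_BGR2HSV).astype(float)
P=[]
for c in range(334,379,2):
  if 350<c<362: continue
  s=hsv[255:272,c,1];v=hsv[255:272,c,2]
  i=np.where((s[:-1]>45)&(s[1:]<=45))[0][0];t=255+i+(s[i]-45)/(s[i]-s[i+1])
  j=[k for k in range(i,16) if v[k]>=140>v[k+1]][0];b=255+j+(v[j]-140)/(v[j]-v[j+1])
  A=onz("top",(c,t),.118);B=onz("top",(c,b),.118)
  P.append([*((A+B)/2)[:2],A[0]-B[0]])
P=np.array(P);f=np.polyfit(P[:,1],P[:,0],1);print("rail fit x=f(y)",f,"ang deg",np.degrees(np.arctan(-f[0])),"width",P[:,2].mean(), "res",np.std(P[:,0]-np.polyval(f,P[:,1])))
R=lambda x,y:(x/9+310-.45,y/9+250-.45)
for n,p,z in(("rL",(182,157),.118),("rR",(618,130),.118),("lugL",(120,190),.063),("lugR",(668,152),.063)): print(n,onz("top",R(*p),z).round(4))
E
```

```text
base 0.006 [0.5342 0.1668 0.006 ] [ 0.5475 -0.0814  0.006 ] 0.2486 [0.5408 0.0427 0.006 ] 3.0708956930505926
base 0.01 [0.5333 0.1663 0.01  ] [ 0.5466 -0.0812  0.01  ] 0.2479 [0.54   0.0425 0.01  ] 3.0708956930505615
handles 0.135 [0.567  0.1993 0.135 ] [ 0.5853 -0.1107  0.135 ] 0.3105 [0.5762 0.0443 0.135 ] 3.371478127256891
handles 0.145 [0.5645 0.1978 0.145 ] [ 0.5827 -0.11    0.145 ] 0.3083 [0.5736 0.0439 0.145 ] 3.371478127256912
triR (array([ 0.58497194, -0.11052321,  0.13661341]), np.float64(0.00021762316597166056))
triL (array([0.5683336 , 0.20145867, 0.14417992]), np.float64(0.009685011283999033))
rail fit x=f(y) [-0.04871976  0.43592037] ang deg 2.7892310965519647 width 0.0150766411005144 res 0.00034666202883210524
rL [ 0.4374 -0.0261  0.118 ]
rR [ 0.4426 -0.1444  0.118 ]
lugL [ 0.437  -0.0092  0.063 ]
lugR [ 0.4449 -0.1637  0.063 ]
```

```bash
cat >> h.py <<'E'
from scipy.spatial.transform import Rotation as R_
def Rcur():
    w,x,y,z=get_obs()["eef_rot"];return R_.from_quat([x,y,z,w])
def yawR(yaw):  # tool y down, tool x along (cos,sin)
    x=np.array([np.cos(yaw),np.sin(yaw),0]);y=np.array([0,0,-1.]);return R_.from_matrix(np.stack([x,y,np.cross(x,y)],1))
def go(p,yaw=None):
    o=get_obs();R=Rcur();d=R.inv().apply(np.array(p)-o["eef_pos"])*1000
    print("t",round(o["time_s"],2),"pos",o["eef_pos"].round(4),"shift mm",d.round(1),"open",round(float(o["opening"]),3),"F",o["wrist_force"].round(1))
    M=R.as_matrix();print("toolx yaw deg",np.degrees(np.arctan2(M[1,0],M[0,0])).round(2))
    if yaw is not None:
        for k in(0,np.pi):print("turn",np.degrees((R.inv()*yawR(yaw+k)).as_rotvec()).round(2))
        Rt=min((yawR(yaw+k) for k in(0,np.pi)),key=lambda q:(R.inv()*q).magnitude())
        print("shift in target axes",(Rt.inv().apply(np.array(p)-o["eef_pos"])*1000).round(1))
E
python3 - <<'E'
from h import *
print(Rcur().as_matrix().round(3))
go((.440,-.086,.20),np.radians(2.9))
E
```

```text
[[ 0.365 -0.     0.931]
 [-0.931  0.002  0.365]
 [-0.002 -1.     0.   ]]
t 0.1 pos [ 0.2099 -0.5347  0.2063] shift mm [-333.7    6.9  378.1] open 1.003 F [-0.2 -0.1  0.1]
toolx yaw deg -68.58
turn [-7.000e-02 -7.148e+01 -7.000e-02]
turn [ 7.0000e-02  1.0852e+02 -8.0000e-02]
shift in target axes [252.5   6.3 436.5]
```

```bash
python3 -m jog '[[-4,0,38.5,0,-5.1,0,0],[-4,0,38.5,0,-5.1,0,0],[-4,0,38.5,0,-5.1,0,0],[-4,0,38.5,0,-5.1,0,0],[-4,0,38.5,0,-5.1,0,0],[-4,0,38.5,0,-5.1,0,0],[-4,0,38.5,0,-5.1,0,0]]'; python3 -m jog '[[-4,0,38.5,0,-5.1,0,0],[-4,0,38.5,0,-5.1,0,0],[-4,0,38.5,0,-5.1,0,0],[-4,0,38.5,0,-5.1,0,0],[-4,0,38.5,0,-5.1,0,0],[-4,0,38.5,0,-5.1,0,0],[-4,0,38.5,0,-5.1,0,0],[0,0,0,0,0,0,0]]'; python3 - <<'E'
from h import *
go((.440,-.086,.150),np.radians(2.9))
cv2.imwrite("pics/t1.png",camera("top"));cv2.imwrite("pics/s1.png",camera("side"))
E
```

```text
time_s: 0.68
eef_pos: [0.4072, -0.353, 0.2067]
eef_rot: [0.679, -0.678, 0.199, -0.199]
wrist_force: [0.6, -0.3, 0.8]
opening: 0.501
time_s: 1.35
eef_pos: [0.4589, -0.0873, 0.2065]
eef_rot: [0.708, -0.706, -0.02, 0.021]
wrist_force: [0.4, 0.9, -0.4]
opening: 0.5
t 1.35 pos [ 0.4589 -0.0873  0.2065] shift mm [-18.7  56.5   2.2] open 0.5 F [ 0.4  0.9 -0.4]
toolx yaw deg 3.38
turn [-0.19  0.48 -0.07]
turn [-1.1000e-01 -1.7952e+02  3.0000e-01]
shift in target axes [-18.8  56.5   2.2]
```

```bash
python3 -m jog '[[-9,0,1,0,0.5,0,0],[-9.7,0,1,0,0,0,0],[0,15,0,0,0,0,0],[0,20,0,0,0,0,0],[0,0,0,0,0,0,0]]'; python3 - <<'E'
from h import *
go((.440,-.086,.0905),np.radians(2.9))
a=camera("top");b=camera("side")
cv2.imwrite("pics/t1.png",cv2.resize(a[230:330,260:420],(800,500),interpolation=cv2.INTER_CUBIC));cv2.imwrite("pics/s1.png",cv2.resize(b[150:300,270:430],(640,600),interpolation=cv2.INTER_CUBIC))
E
```

```text
time_s: 1.87
eef_pos: [0.4381, -0.0925, 0.1689]
eef_rot: [0.708, -0.706, -0.011, 0.015]
wrist_force: [-0.6, 0.3, -1.2]
opening: 0.502
t 1.87 pos [ 0.4381 -0.0925  0.1689] shift mm [ 2.5 78.4  6.2] open 0.502 F [-0.6  0.3 -1.2]
toolx yaw deg 2.14
turn [-0.16 -0.76 -0.3 ]
turn [  0.47 179.24  -0.24]
shift in target axes [ 2.2 78.4  6.4]
```

View pics/s1.png

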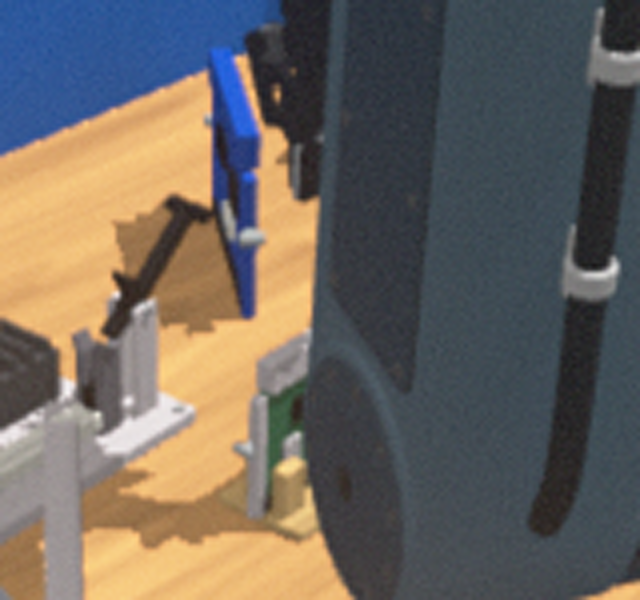

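View pics/t1.png

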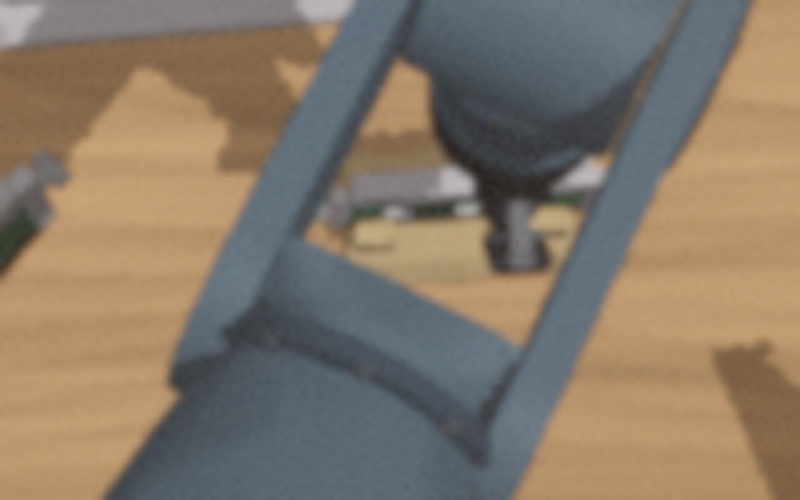

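```bash
python3 -m jog '[[2,15,3,0,0.7,0,0],[0,20,3,0,0,0,0],[0,20,0,0,0,0,0],[0,0,0,0,0,0,0],[0,0,0,0,0,0,0]]'; python3 - <<'E'
from h import *
go((.440,-.086,.0905),np.radians(2.9))
E
```

```text
time_s: 2.38
eef_pos: [0.4427, -0.0865, 0.1175]
eef_rot: [0.707, -0.707, -0.009, 0.01]
wrist_force: [0.5, 0.4, 0.7]
opening: 0.497
t 2.38 pos [ 0.4427 -0.0865  0.1175] shift mm [-2.7 27.   0.6] open 0.497 F [0.5 0.4 0.7]
toolx yaw deg 1.57
turn [-0.03 -1.33 -0.06]
turn [ 9.0000e-02  1.7867e+02 -4.0000e-02]
shift in target axes [-2.7 27.   0.7]
```

```bash
python3 -m jog '[[-2.7,12,0.7,0,-1.3,0,0],[0,15,0,0,0,0,0],[0,0,0,0,0,0,0],[0,0,0,0,0,0,0],[0,0,0,0,0,0,0]]'; python3 - <<'E'
from h import *
go((.440,-.086,.0905),np.radians(2.9))
E
```

```text
time_s: 2.8
eef_pos: [0.4414, -0.0863, 0.0918]
eef_rot: [-0.706, 0.707, 0.019, -0.017]
wrist_force: [0.3, -0.4, -0.1]
opening: 0.498
t 2.8 pos [ 0.4414 -0.0863  0.0918] shift mm [-1.4  1.3  0.3] open 0.498 F [ 0.3 -0.4 -0.1]
toolx yaw deg 2.9
turn [ 0.06 -0.    0.12]
turn [-1.8e-01  1.8e+02  1.0e-01]
shift in target axes [-1.4  1.3  0.3]
```

```bash
python3 -m jog '[[-1.4,0.5,0,0,0,0,0],[0,0,0,0,0,0,0.3],[0,0,0,0,0,0,0.5],[0,0,0,0,0,0,0.6],[0,0,0,0,0,0,0.7],[0,0,0,0,0,0,0.8],[0,0,0,0,0,0,0.9],[0,0,0,0,0,0,1]]';python3 -m jog '[[0,0,0,0,0,0,1],[0,0,0,0,0,0,1],[0,0,0,0,0,0,1]]'; python3 - <<'E'
from h import *
go((.440,-.086,.0905),np.radians(2.9))
E
```

```text
time_s: 3.47
eef_pos: [0.4394, -0.0858, 0.0901]
eef_rot: [-0.707, 0.707, 0.018, -0.018]
wrist_force: [0.7, 0.8, 5.6]
opening: 0.133
time_s: 3.72
eef_pos: [0.4394, -0.0858, 0.0902]
eef_rot: [-0.707, 0.707, 0.018, -0.018]
wrist_force: [-0.2, 0.8, 6.1]
opening: 0.136
t 3.72 pos [ 0.4394 -0.0858  0.0902] shift mm [ 0.5 -0.3 -0.2] open 0.136 F [-0.2  0.8  6.1]
toolx yaw deg 2.92
turn [0.02 0.02 0.06]
turn [ 9.0000e-02 -1.7998e+02 -3.0000e-02]
shift in target axes [ 0.5 -0.3 -0.2]
```

```bash
python3 -m jog '[[0,-8,0,0,0,0,1],[0,-16,0,0,0,0,1],[0,-24,0,0,0,0,1],[0,-24,0,0,0,0,1],[0,-24,0,0,0,0,1],[0,-24,0,0,0,0,1],[0,0,0,0,0,0,1],[0,0,0,0,0,0,1]]'; python3 - <<'E'
from h import *
go((.500,-.02,.21),np.radians(3.2))
a=camera("top");b=camera("side")
cv2.imwrite("pics/t2.png",a);cv2.imwrite("pics/s2.png",b)
E
```

```text
time_s: 4.38
eef_pos: [0.4393, -0.0859, 0.2102]
eef_rot: [-0.707, 0.707, 0.019, -0.017]
wrist_force: [0.2, 1.3, -4.0]
opening: 0.133
t 4.38 pos [ 0.4393 -0.0859  0.2102] shift mm [64.   0.3 62.7] open 0.133 F [ 0.2  1.3 -4. ]
toolx yaw deg 2.92
turn [ 0.06 -0.28  0.1 ]
turn [-1.5000e-01  1.7972e+02  1.0000e-01]
shift in target axes [64.3  0.2 62.4]
```

View pics/s2.png

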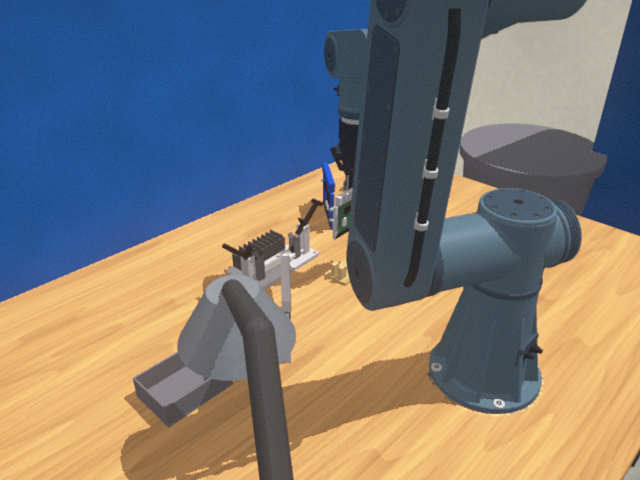

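View pics/t2.png

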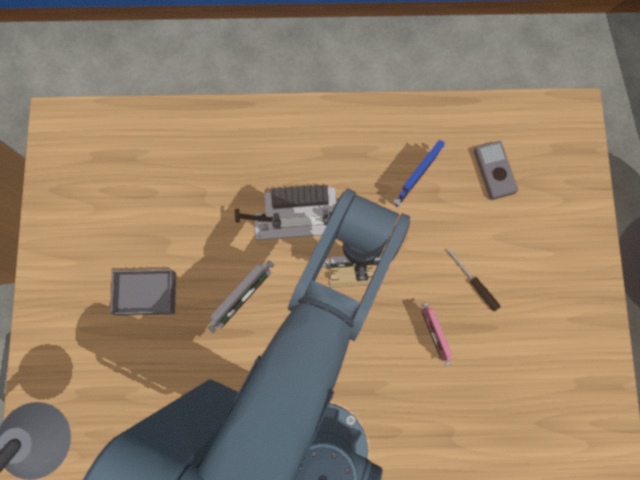

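```bash
cat >> h.py <<'E'
def rackp(l,x0=.575,y0=.0445,yaw=np.radians(3.2)):
    c,s=np.cos(yaw),np.sin(yaw);return np.array([x0+c*l[0]-s*l[1],y0+s*l[0]+c*l[1],l[2]])
E
python3 - <<'E'
from h import *
a=cv2.imread("pics/top0.png");b=cv2.imread("pics/side0.png")
def draw(im,n,box,f,name):
    x0,y0,x1,y1=box
    c=cv2.resize(im[y0:y1,x0:x1],None,fx=f,fy=f,interpolation=cv2.INTER_CUBIC)
    for l,col in[((0,63,.081),(0,0,255)),((0,-63,.081),(0,0,255)),((0,99,.09),(0,255,255)),((0,-99,.09),(0,255,255)),((-5.5,63,.081),(255,0,0)),((5.5,63,.081),(255,0,0)),((-5.5,-63,.081),(255,0,0)),((5.5,-63,.081),(255,0,0))]:
        q=proj(n,rackp((l[0]/1000,l[1]/1000,l[2])));q=(q-[x0,y0]+.5)*f-.5
        cv2.circle(c,(int(q[0]),int(q[1])),2,col,-1)
    cv2.imwrite(name,c)
draw(a,"top",(250,190,355,245),7.5,"pics/ov.png")
draw(b,"side",(235,220,325,285),8,"pics/ovs.png")
E
```

```text
(no output)
```

View pics/ov.png

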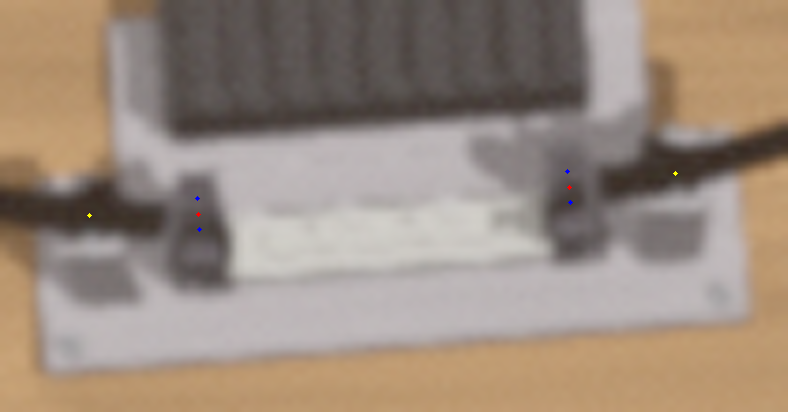

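View pics/ovs.png

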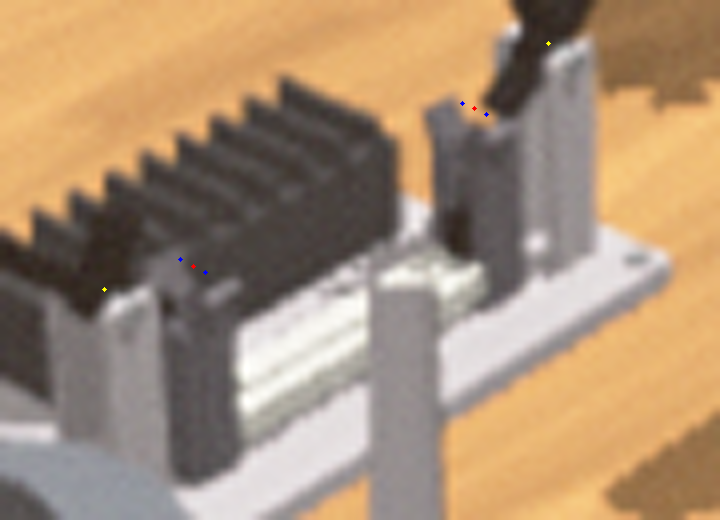

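```bash
python3 - <<'E'
from h import *
yaw=np.radians(3.2);x0,y0=.575,.0445
def loc(p):
    d=np.array(p)[:2]-[x0,y0];c,s=np.cos(yaw),np.sin(yaw);return np.round([1000*(c*d[0]+s*d[1]),1000*(-s*d[0]+c*d[1])],1)
C=lambda x,y:((x+.5)/5.6+230-.5,(y+.5)/5.6+180-.5)
for n,p,z in[("far L",(235,48),.062),("far R",(545,30),.062),("near botL",(245,158),.01),("near botR",(548,130),.01),("near botL",(245,158),.062),("near botR",(548,130),.062),("plate far L",(140,187),.008),("farR",(660,150),.008),("plate near",(147,332),.008),("",(670,295),.008)]:
    print(n,z,loc(onz("top",C(*p),z)))
O=lambda x,y:((x+.5)/7.5+250-.5,(y+.5)/7.5+190-.5)
for n,p in[("gL far",(197,178)),("gL nearbot",(205,283)),("gR far",(568,152)),("gR nearbot",(580,258)),("gL y-",(180,200)),("gL y+",(218,200))]:
    print(n,[loc(onz("top",O(*p),z)).tolist() for z in(.008,.07,.081)])
Q=lambda x,y:((x+.5)/8+235-.5,(y+.5)/8+220-.5)
for n,p,z in[("R far post top",(443,102),.081),("R near post top",(508,120),.081),("R notch",(468,128),.081),("brk far L",(503,28),.094),("brk near R",(590,40),.094),("brk nearbot",(598,252),.008),("L near post",(225,295),.081),("L brk near top",(135,292),.094)]:
    print(n,loc(onz("side",Q(*p),z)))
E
python3 - <<'E'
import cv2
b=cv2.imread("pics/side0.png");a=cv2.imread("pics/top0.png")
cv2.imwrite("pics/z1.png",cv2.resize(b[215:262,285:315],None,fx=12,fy=12,interpolation=cv2.INTER_LANCZOS4))
cv2.imwrite("pics/z2.png",cv2.resize(a[200:236,262:342],None,fx=10,fy=10,interpolation=cv2.INTER_LANCZOS4))
E
```

```text
far L 0.062 [85.6 71. ]
far R 0.062 [ 83.6 -73.2]
near botL 0.01 [46.5 72.9]
near botR 0.01 [ 49.6 -72.4]
near botL 0.062 [32.6 69.5]
near botR 0.062 [ 35.5 -71. ]
plate far L 0.008 [ 36.5 123.8]
farR 0.008 [  36.3 -125.2]
plate near 0.008 [-34.3 124.2]
 0.008 [ -34.9 -124.1]
gL far [[31.4, 67.3], [15.4, 63.4], [12.6, 62.7]]
gL nearbot [[-7.1, 66.7], [-21.5, 62.8], [-24.1, 62.1]]
gR far [[31.1, -65.3], [15.2, -63.8], [12.3, -63.6]]
gR nearbot [[-7.9, -66.6], [-22.3, -65.1], [-24.9, -64.8]]
gL y- [[23.8, 73.8], [8.1, 69.6], [5.3, 68.9]]
gL y+ [[22.8, 60.3], [7.2, 56.7], [4.4, 56.0]]
R far post top [ 10.7 -59.4]
R near post top [-13.2 -64.8]
R notch [ -6.9 -52.6]
brk far L [ 13.4 -91.4]
brk near R [ -13.6 -104.2]
brk nearbot [ -10.9 -109.9]
L near post [-19.2  68.1]
L brk near top [-12.7  98.1]
```

View pics/z1.png

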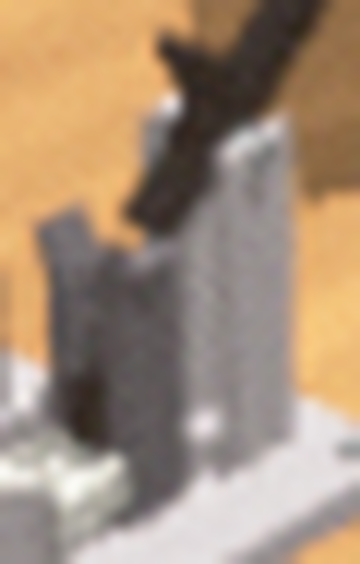

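View pics/z2.png

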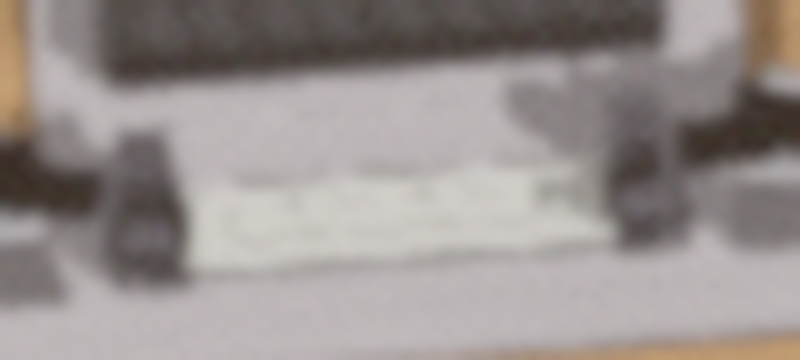

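```bash
python3 -m jog '[[20,0,17,0,-0.2,0,1],[24,0,20.5,0,0,0,1],[24,0,20.5,0,0,0,1],[24,0,20.5,0,0,0,1],[20,0,17,0,0,0,1],[15,0,14,0,0,0,1],[8,0,8,0,0,0,1],[0,0,0,0,0,0,1]]'; python3 - <<'E'
from h import *
go((.5757,.0443,.21),np.radians(3.2))
E
```

```text
time_s: 5.15
eef_pos: [0.5671, 0.0406, 0.2073]
eef_rot: [0.707, -0.706, -0.019, 0.021]
wrist_force: [0.1, -0.7, -2.5]
opening: 0.129
t 5.15 pos [0.5671 0.0406 0.2073] shift mm [ 8.8 -2.7  3.2] open 0.129 F [ 0.1 -0.7 -2.5]
toolx yaw deg 3.23
turn [-0.07  0.03 -0.19]
turn [-3.1000e-01 -1.7997e+02  1.0000e-01]
shift in target axes [ 8.8 -2.7  3.2]
```

```bash
python3 -m jog '[[5,0,2,0,0,0,1],[3.8,0,1,0,0,0,1],[0,0,0,0,0,0,1],[0,0,0,0,0,0,1]]'; python3 - <<'E'
from h import *
go((.5757,.0443,.15),np.radians(3.2))
a=camera("top");b=camera("side")
cv2.imwrite("pics/t3f.png",a);cv2.imwrite("pics/s3f.png",b)
cv2.imwrite("pics/t3.png",cv2.resize(a[170:250,225:375],None,fx=5.3,fy=5.3,interpolation=cv2.INTER_CUBIC));cv2.imwrite("pics/s3.png",cv2.resize(b[150:300,210:360],(600,600),interpolation=cv2.INTER_CUBIC))
E
```

```text
time_s: 5.48
eef_pos: [0.5757, 0.0417, 0.2096]
eef_rot: [-0.707, 0.707, 0.019, -0.019]
wrist_force: [-1.1, 0.1, -3.1]
opening: 0.132
t 5.48 pos [0.5757 0.0417 0.2096] shift mm [ 0.1 59.6  2.6] open 0.132 F [-1.1  0.1 -3.1]
toolx yaw deg 3.06
turn [ 0.01 -0.14 -0.02]
turn [2.0000e-02 1.7986e+02 1.0000e-02]
shift in target axes [ 0.1 59.6  2.6]
```

View pics/s3.png

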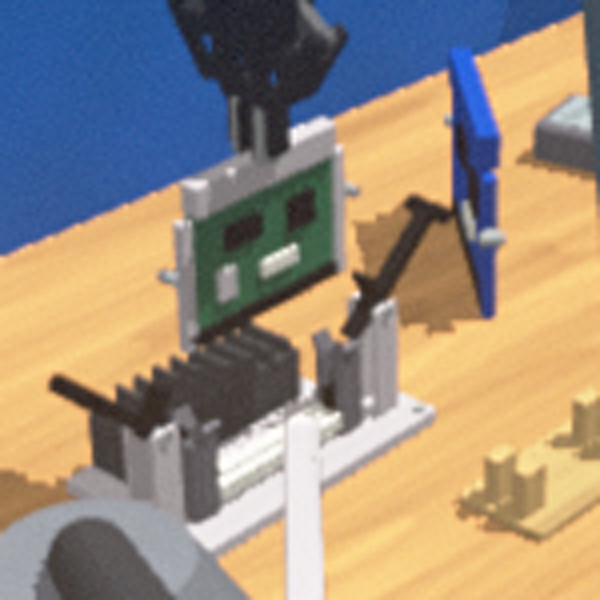

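View pics/t3.png

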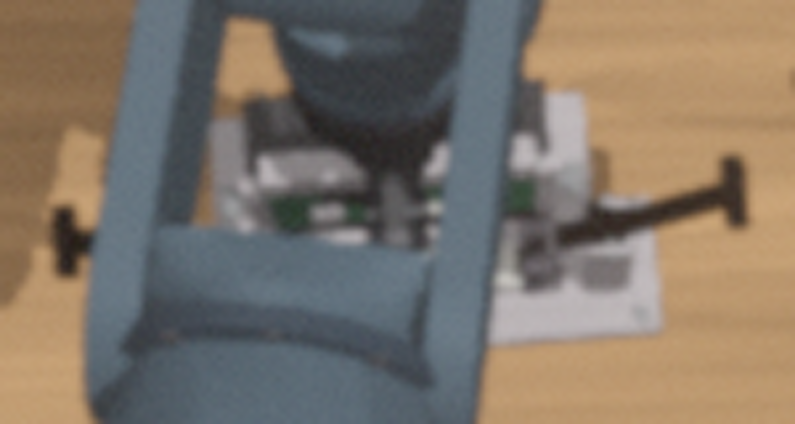

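```bash
python3 - <<'E'
from h import *
for s in(1,-1):
  for dy in (-.003,0,.003):
    print(s,dy,proj("side",rackp((0,s*.077+dy,.1824),.5757,.0417,np.radians(3.06))).round(1))
  print("bottom corner",proj("side",rackp((0,s*.069,.1274),.5757,.0417,np.radians(3.06))).round(1),"rail top end",proj("side",rackp((0,s*.060,.2374),.5757,.0417,np.radians(3.06))).round(1))
b=cv2.imread("pics/s3f.png");cv2.imwrite("pics/z3.png",cv2.resize(b[175:245,245:305],None,fx=8,fy=8,interpolation=cv2.INTER_CUBIC))
E
```

```text
1 -0.003 [253.5 217.7]
1 0 [252.6 218.2]
1 0.003 [251.7 218.7]
bottom corner [256.5 237. ] rail top end [256.5 194.7]
-1 -0.003 [298.2 195.5]
-1 0 [297.4 195.9]
-1 0.003 [296.5 196.3]
bottom corner [295.7 216.2] rail top end [292.2 178.2]
```

View pics/z3.png

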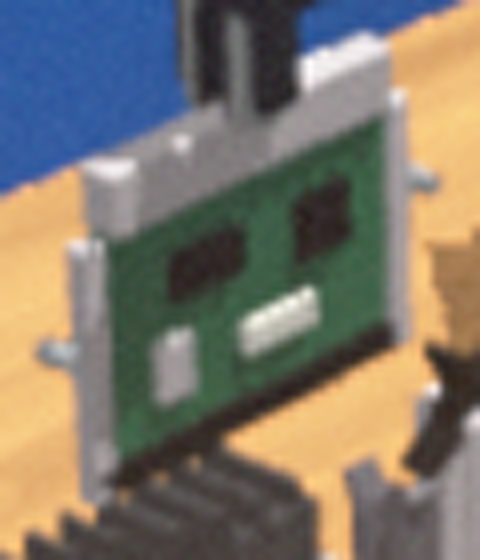

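```bash
python3 -m jog '[[0,10,2.6,0,-0.1,0,1],[0,12,0,0,0,0,1],[0,10,0,0,0,0,1],[0,0,0,0,0,0,1],[0,0,0,0,0,0,1]]'; python3 - <<'E'
from h import *
go((.5757,.0443,.15),np.radians(3.2))
a=camera("top");b=camera("side")
cv2.imwrite("pics/s4.png",cv2.resize(b[190:290,230:330],(600,600),interpolation=cv2.INTER_CUBIC))
E
```

```text
time_s: 6.0
eef_pos: [0.5747, 0.0451, 0.1759]
eef_rot: [0.707, -0.707, -0.019, 0.021]
wrist_force: [-0.3, -0.6, -2.7]
opening: 0.129
t 6.0 pos [0.5747 0.0451 0.1759] shift mm [ 1.  25.9 -0.9] open 0.129 F [-0.3 -0.6 -2.7]
toolx yaw deg 3.22
turn [-0.03  0.02 -0.18]
turn [-2.9000e-01 -1.7998e+02  5.0000e-02]
shift in target axes [ 0.9 25.9 -0.9]
```

View pics/s4.png

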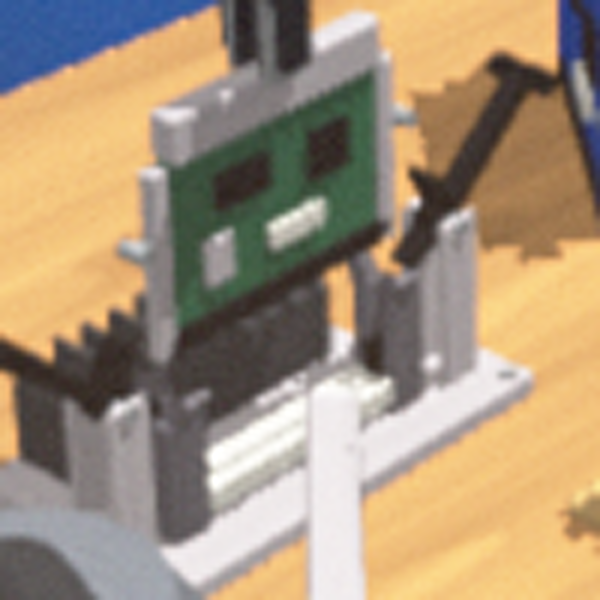

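```bash
python3 -m jog '[[1,3,-0.9,0,0,0,1],[0,4,0,0,0,0,1],[0,4,0,0,0,0,1],[0,4,0,0,0,0,1],[0,3,0,0,0,0,1],[0,0,0,0,0,0,1]]'; python3 - <<'E'
from h import *
go((.5757,.0443,.15),np.radians(3.2))
E
```

```text
time_s: 6.6
eef_pos: [0.5762, 0.0443, 0.1585]
eef_rot: [0.707, -0.707, -0.019, 0.02]
wrist_force: [0.5, -0.3, -3.3]
opening: 0.129
t 6.6 pos [0.5762 0.0443 0.1585] shift mm [-0.5  8.5  0.1] open 0.129 F [ 0.5 -0.3 -3.3]
toolx yaw deg 3.22
turn [-0.02  0.02 -0.1 ]
turn [-1.5000e-01 -1.7998e+02  3.0000e-02]
shift in target axes [-0.5  8.5  0.1]
```

Bottom edge is just inside the guide tops, with no contact force. Going on.

```bash
python3 -m jog '[[0,3,0,0,0,0,1],[0,4,0,0,0,0,1],[0,3,0,0,0,0,1],[0,0,0,0,0,0,1]]';  python3 -m jog '[[0,3,0,0,0,0,1],[0,3,0,0,0,0,1],[0,3,0,0,0,0,1],[0,0,0,0,0,0,1]]';python3 - <<'E'
from h import *
go((.5757,.0443,.138),np.radians(3.2))
a=camera("top");b=camera("side")
cv2.imwrite("pics/s5.png",cv2.resize(b[190:290,230:330],(600,600),interpolation=cv2.INTER_CUBIC))
E
```

```text
time_s: 6.93
eef_pos: [0.578, 0.0436, 0.151]
eef_rot: [-0.706, 0.707, 0.021, -0.019]
wrist_force: [-1.7, -1.8, -1.8]
opening: 0.127
time_s: 7.27
eef_pos: [0.576, 0.0444, 0.1391]
eef_rot: [0.707, -0.707, -0.019, 0.021]
wrist_force: [0.3, 0.1, -3.0]
opening: 0.131
t 7.27 pos [0.576  0.0444 0.1391] shift mm [-0.3  1.1 -0. ] open 0.131 F [ 0.3  0.1 -3. ]
toolx yaw deg 3.22
turn [-0.03  0.02 -0.12]
turn [-1.9000e-01 -1.7998e+02  5.0000e-02]
shift in target axes [-0.3  1.1 -0. ]
```

View pics/s5.png

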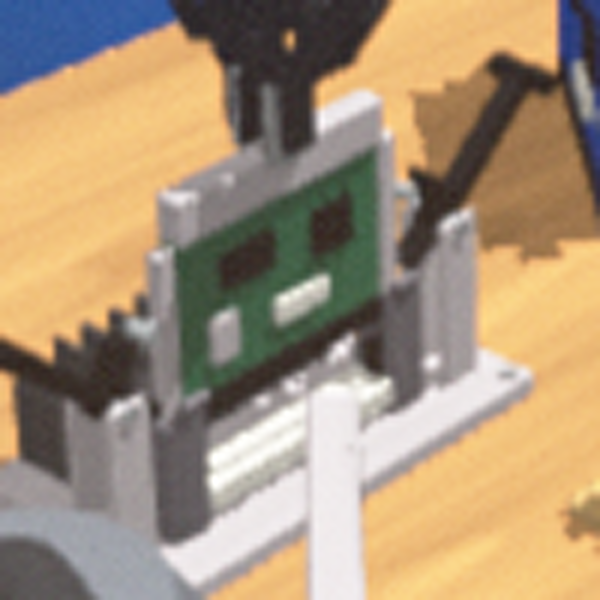

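```bash
python3 -m jog '[[0,2,0,0,0,0,1],[0,2,0,0,0,0,1],[0,2,0,0,0,0,1],[0,1.5,0,0,0,0,1],[0,0,0,0,0,0,1]]';  python3 -m jog '[[0,1,0,0,0,0,1],[0,1,0,0,0,0,1],[0,0,0,0,0,0,1]]';python3 -m jog '[[0,1,0,0,0,0,1],[0,1,0,0,0,0,1],[0,0,0,0,0,0,1]]'
```

```text
time_s: 7.78
eef_pos: [0.5766, 0.0442, 0.1326]
eef_rot: [0.707, -0.707, -0.02, 0.02]
wrist_force: [-0.9, -0.0, -2.6]
opening: 0.134
time_s: 8.03
eef_pos: [0.5768, 0.0442, 0.1309]
eef_rot: [0.707, -0.707, -0.02, 0.02]
wrist_force: [-1.4, 0.5, -2.9]
opening: 0.13
time_s: 8.28
eef_pos: [0.5768, 0.0442, 0.1289]
eef_rot: [0.707, -0.707, -0.02, 0.02]
wrist_force: [-0.2, -0.0, -3.5]
opening: 0.133
```

```bash
python3 -m jog '[[0,1,0,0,0,0,1],[0,0,0,0,0,0,1],[0,0,0,0,0,0,1]]'
```

```text
time_s: 8.53
eef_pos: [0.5771, 0.0442, 0.1283]
eef_rot: [0.707, -0.707, -0.02, 0.02]
wrist_force: [-1.4, 0.8, -1.1]
opening: 0.13
```

```bash
python3 -m jog '[[0,0,0,0,0,0,1],[0,0,0,0,0,0,1]]'; python3 -m jog '[[0,1,0,0,0,0,1],[0,0,0,0,0,0,1],[0,0,0,0,0,0,1]]'
```

```text
time_s: 8.7
eef_pos: [0.577, 0.0442, 0.1283]
eef_rot: [0.707, -0.707, -0.02, 0.02]
wrist_force: [-0.9, 1.7, -0.4]
opening: 0.132
time_s: 8.95
eef_pos: [0.5776, 0.0442, 0.1282]
eef_rot: [-0.707, 0.707, 0.02, -0.019]
wrist_force: [-1.9, 0.9, 5.6]
opening: 0.129
```

```bash
python3 -m jog '[[0,-0.7,0,0,0,0,1],[0,0,0,0,0,0,1],[0,0,0,0,0,0,0.7],[0,0,0,0,0,0,0.4],[0,0,0,0,0,0,0.2],[0,0,0,0,0,0,0],[0,0,0,0,0,0,0]]'; python3 - <<'E'
from h import *
go((.5757,.0443,.2),np.radians(3.2))
b=camera("side")
cv2.imwrite("pics/s6.png",cv2.resize(b[190:290,230:330],(600,600),interpolation=cv2.INTER_CUBIC))
E
```

```text
time_s: 9.53
eef_pos: [0.5769, 0.0441, 0.1276]
eef_rot: [-0.707, 0.707, 0.02, -0.02]
wrist_force: [-0.5, -0.4, 0.8]
opening: 0.506
t 9.53 pos [0.5769 0.0441 0.1276] shift mm [ -1.2 -72.4   0.3] open 0.506 F [-0.5 -0.4  0.8]
toolx yaw deg 3.21
turn [ 0.    0.01 -0.01]
turn [-1.0000e-02 -1.7999e+02 -1.0000e-02]
shift in target axes [ -1.2 -72.4   0.3]
```

View pics/s6.png

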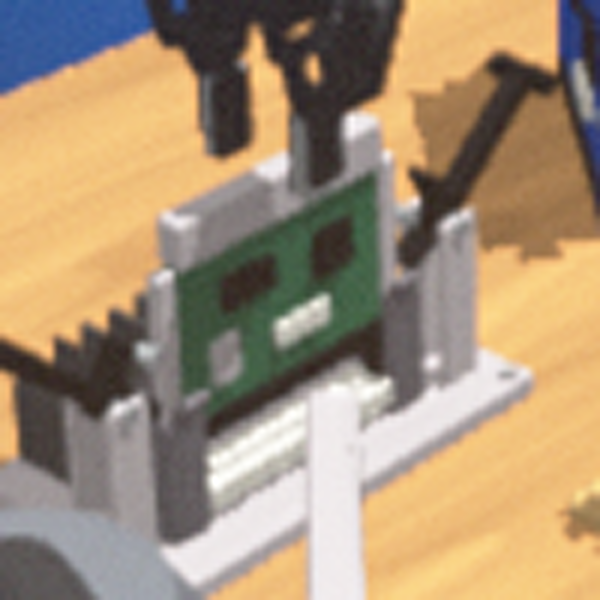

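```bash
python3 -m jog '[[0,-10,0,0,0,0,0],[0,-20,0,0,0,0,0],[0,-30,0,0,0,0,0],[0,-30,0,0,0,0,0.5],[0,-10,0,0,0,0,1],[0,0,0,0,0,0,1],[0,0,0,0,0,0,1]]'; cat >> h.py <<'E'
X0,Y0,YAW=.576,.0444,np.radians(3.2)
def handle(s,q): return rackp((0,s*(.099+.075*np.sin(q-.25)),.09+.075*np.cos(q-.25)),X0,Y0,YAW)
def tcp(s,q,off=.017,drop=.013):
    return rackp((0,s*(.099+.075*np.sin(q-.25)+off),.09+.075*np.cos(q-.25)-drop),X0,Y0,YAW)
def qof(s,off=.017):
    p=get_obs()["eef_pos"];d=p[:2]-[X0,Y0];l=-np.sin(YAW)*d[0]+np.cos(YAW)*d[1]
    v=(s*l-off-.099)/.075;return .25+np.arcsin(np.clip(v,-1,1))
def st(s,qs,off=.017,drop=.013):
    o=get_obs();F=rackp((0,0,0),0,0,-YAW);c,sn=np.cos(YAW),np.sin(YAW);f=o["wrist_force"]
    print("t",round(o["time_s"],2),"q_est",round(float(qof(s,off)),3),"Fy_rack",round(float(-sn*f[0]+c*f[1]),1),"F",f.round(1),"pos",o["eef_pos"].round(4))
    R=Rcur();M=R.as_matrix();print("yaw",np.degrees(np.arctan2(M[1,0],M[0,0])).round(2),"tilt",np.degrees((R.inv()*yawR(YAW)).as_rotvec()).round(2))
    prev=o["eef_pos"]
    for q in qs:
        p=tcp(s,q,off,drop);print("q",round(q,3),"step",(R.inv().apply(p-prev)*1000).round(1),"total",(R.inv().apply(p-o["eef_pos"])*1000).round(1));prev=p
E
python3 - <<'E'
from h import *
for s,t in((1,(237.1,215.7)),(-1,(363.4,206.2))):
    for q in(1.0,1.06,1.12,1.18): print(s,q,proj("top",handle(s,q)).round(1),t, proj("side",handle(s,q)).round(1))
a=camera("top");b=camera("side")
cv2.imwrite("pics/t7.png",cv2.resize(a[170:250,225:375],None,fx=5.3,fy=5.3,interpolation=cv2.INTER_CUBIC));cv2.imwrite("pics/s7.png",cv2.resize(b[190:290,230:330],(600,600),interpolation=cv2.INTER_CUBIC))
st(-1,[1.3,1.2])
E
```

```text
time_s: 10.17
eef_pos: [0.577, 0.0442, 0.228]
eef_rot: [-0.707, 0.707, 0.02, -0.02]
wrist_force: [-0.2, -0.3, -1.0]
opening: -0.0
1 1.0 [238.2 214.1] (237.1, 215.7) [229.4 244.6]
1 1.06 [237.1 214.5] (237.1, 215.7) [228.4 246.3]
1 1.12 [236.1 214.9] (237.1, 215.7) [227.5 248.1]
1 1.18 [235.1 215.3] (237.1, 215.7) [226.7 249.8]
-1 1.0 [361.1 205.2] (363.4, 206.2) [315.6 199.5]
-1 1.06 [362.4 205.5] (363.4, 206.2) [316.4 200.2]
-1 1.12 [363.5 205.7] (363.4, 206.2) [317.2 200.9]
-1 1.18 [364.5 206. ] (363.4, 206.2) [317.9 201.7]
t 10.27 q_est -1.321 Fy_rack -0.9 F [-0.2 -0.9 -1.2] pos [0.5758 0.0443 0.2258]
yaw 3.21 tilt [-0.03  0.01 -0.17]
q 1.3 step [   0.5  111.4 -181. ] total [   0.5  111.4 -181. ]
q 1.2 step [-0.  -6.3  4.1] total [   0.5  105.1 -177. ]
```

View pics/s7.png

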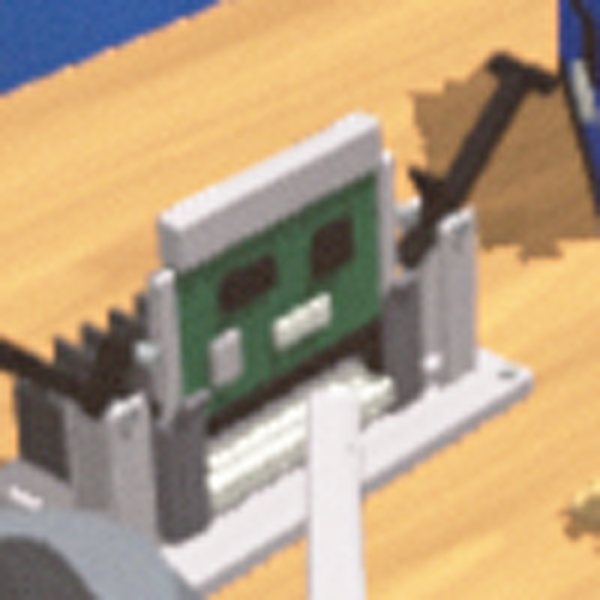

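View pics/t7.png

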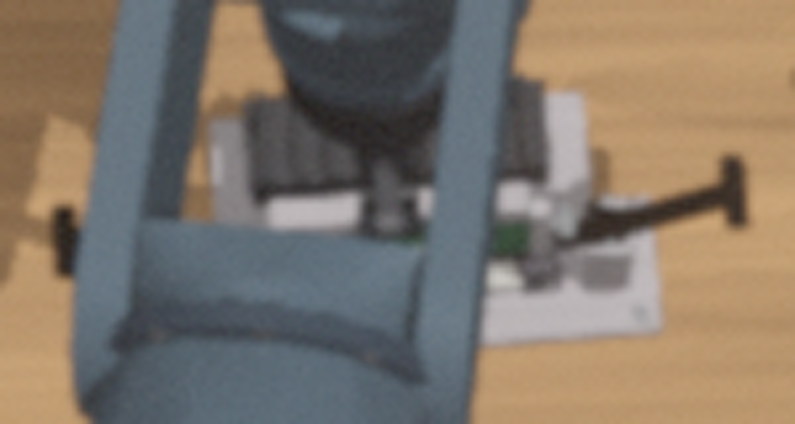

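```bash
python3 - <<'E'
from h import *
print(tri((398,200),(332,183)),tri((440,143),(324,163)))
print([onz("top",(397,204),z).round(3) for z in(.06,.15)])
print(onz("side",(331,228),0))
E
```

```text
(array([ 0.59685027, -0.19064274,  0.15888175]), np.float64(0.011890041234466027)) (array([ 0.74552851, -0.30834223,  0.1374002 ]), np.float64(0.0033014859941935862))
[array([ 0.608, -0.205,  0.06 ]), array([ 0.584, -0.193,  0.15 ])]
[ 0.62306738 -0.20836714  0.        ]
```

```bash
python3 -m jog '[[0,0,-25,0,0,0,1],[0,0,-38,0,0,0,1],[0,0,-38,0,0,0,1],[0,0,-38,0,0,0,1],[0,0,-28,0,0,0,1],[0,0,-14,0,0,0,1],[0,0,0,0,0,0,1]]'; python3 - <<'E'
from h import *
st(-1,[1.13],off=.027)
E
```

```text
time_s: 10.85
eef_pos: [0.586, -0.1392, 0.2256]
eef_rot: [0.707, -0.707, -0.017, 0.02]
wrist_force: [-0.2, -0.0, 0.6]
opening: -0.001
t 10.85 q_est 1.132 Fy_rack 0.0 F [-0.2 -0.   0.6] pos [ 0.586  -0.1392  0.2256]
yaw 3.0 tilt [-0.05 -0.2  -0.18]
q 1.13 step [  0.5 100.8   0. ] total [  0.5 100.8   0. ]
```

```bash
python3 -m jog '[[0,20,-3,0,-0.2,0,1],[0,25,0,0,0,0,1],[0,25,0,0,0,0,1],[0,20,0,0,0,0,1],[0,10.5,0,0,0,0,1],[0,0,0,0,0,0,1]]'; python3 - <<'E'
from h import *
st(-1,[1.13,1.08,1.03])
b=camera("side")
cv2.imwrite("pics/s8.png",cv2.resize(b[150:290,230:370],(600,600),interpolation=cv2.INTER_CUBIC))
E
```

```text
time_s: 11.35
eef_pos: [0.5849, -0.1371, 0.1235]
eef_rot: [0.708, -0.706, -0.019, 0.024]
wrist_force: [0.1, 0.1, -0.4]
opening: 0.003
t 11.35 q_est 1.319 Fy_rack 0.1 F [ 0.1  0.1 -0.4] pos [ 0.5849 -0.1371  0.1235]
yaw 3.48 tilt [-0.21  0.28 -0.35]
q 1.13 step [ 1.3 -1.2  7.9] total [ 1.3 -1.2  7.9]
q 1.08 step [-0.  -2.8  2.5] total [ 1.3 -4.1 10.4]
q 1.03 step [-0.  -2.7  2.6] total [ 1.3 -6.8 13. ]
```

View pics/s8.png

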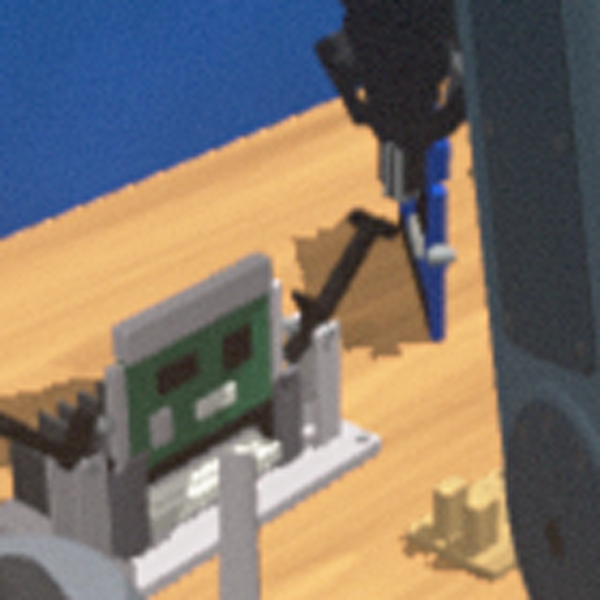

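```bash
python3 - <<'E'
from h import *
o=get_obs();p=o["eef_pos"];print(p)
f=600/140
def im(q): return ((q-[230,150])*f).round(0)
for d in(0,.02,.05): print(im(proj("side",p+[0,0,d])))
print("handle",im(proj("side",handle(-1,1.13))))
a=camera("top");b=camera("side")
cv2.imwrite("pics/t9.png",cv2.resize(a[160:260,270:420],None,fx=5.3,fy=5.3,interpolation=cv2.INTER_CUBIC));cv2.imwrite("pics/s9.png",cv2.resize(b[170:250,280:360],None,fx=7,fy=7,interpolation=cv2.INTER_CUBIC))
E
```

```text
[ 0.58614187 -0.13790699  0.12568638]
[401. 222.]
[401. 193.]
[401. 150.]
handle [374. 219.]
```

View pics/s9.png

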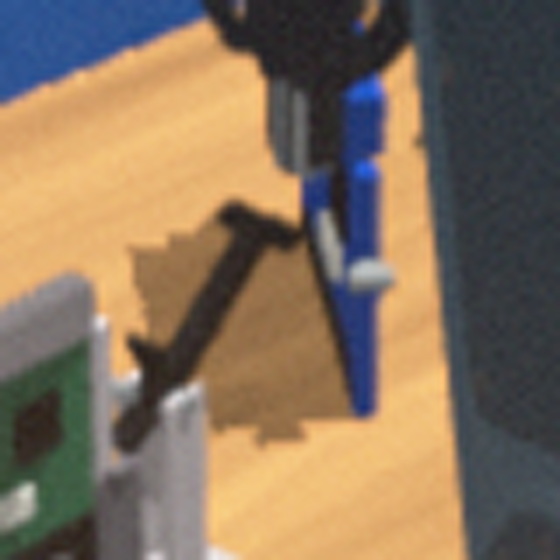

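View pics/t9.png

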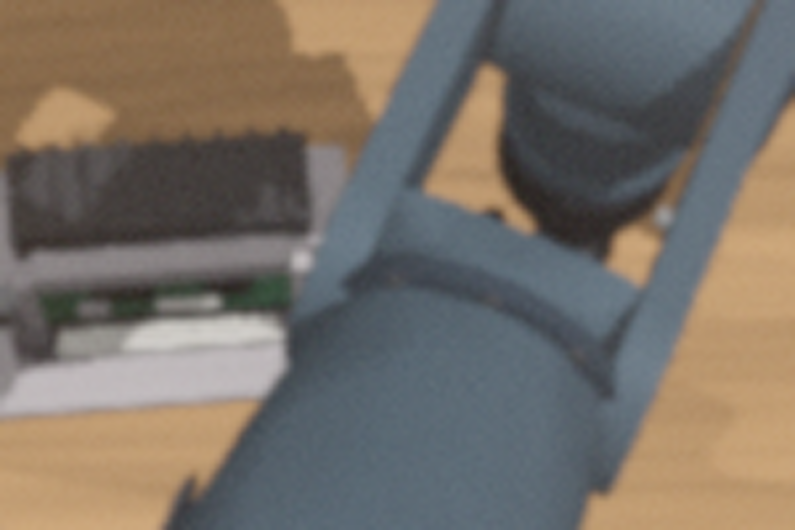

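```bash
python3 - <<'E'
from h import *
p=np.array([.2099,-.5347,.2063])
for d in(0,.013,.0187,.03,.05): print(d,proj("side",p+[0,0,d]).round(1))
a=cv2.imread("pics/side0.png");cv2.imwrite("pics/z9.png",cv2.resize(a[100:180,490:590],None,fx=6,fy=6,interpolation=cv2.INTER_CUBIC))
E
```

```text
0 [528.7 170.8]
0.013 [529.6 166.3]
0.0187 [530.  164.3]
0.03 [530.9 160.4]
0.05 [532.3 153.3]
```

View pics/z9.png

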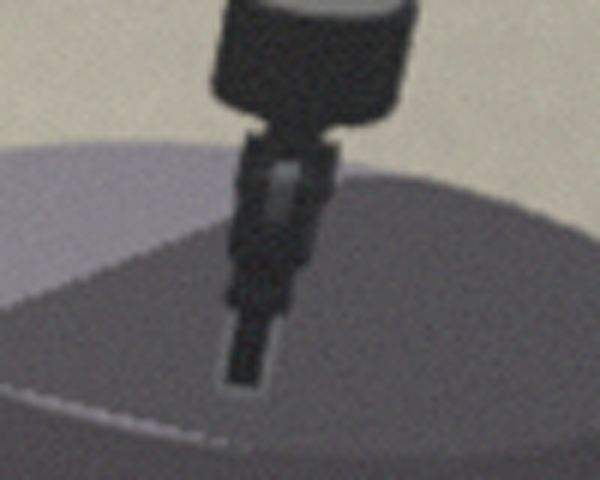

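```bash
python3 - <<'E'
from h import *
b=camera("side");a=cv2.imread("pics/side0.png")
d=cv2.absdiff(a,b).max(2);d=cv2.convertScaleAbs(d,alpha=3)
k=np.hstack([cv2.resize(x[160:240,290:345],None,fx=7,fy=7,interpolation=cv2.INTER_CUBIC) for x in(b,cv2.cvtColor(d,cv2.COLOR_GRAY2BGR))])
cv2.imwrite("pics/d9.png",k);p=get_obs()["eef_pos"];print(p)
for e in(0,.01,.02): print((proj("side",p+[0,0,e])-[290,160])*7)
E
```

```text
[ 0.58832021 -0.13951381  0.12893122]
[234.06999812 281.45840393]
[234.14965081 258.23294337]
[234.22985191 234.84757325]
```

View pics/d9.png

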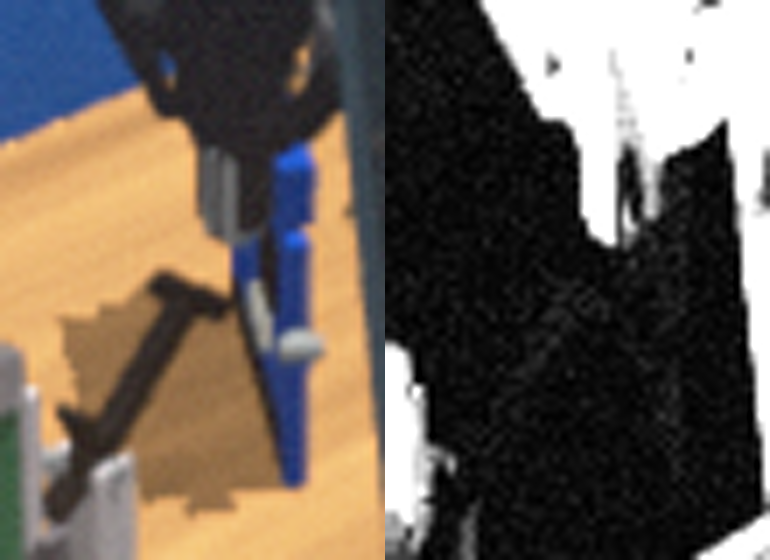

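```bash
python3 -m jog '[[0,0,0,0,0,0,1],[0,0,0,0,0,0,1],[0,0,0,0,0,0,1],[0,0,0,0,0,0,1]]'; python3 - <<'E'
from h import *
p=np.array([.5769,.0441,.1276])
for sx in(-.028,.028):
  for e in(0,.01,.02,.03): print(sx,e,((proj("side",p+[sx,0,e])-[230,190])*6).round(0))
p=np.array([.576,.0444,.1391])
for sx in(-.014,):
  for e in(0,.01,.02,.03): print("closed on rail",sx,e,((proj("side",p+[sx,0,e])-[230,190])*6).round(0))
print(get_obs()["eef_pos"],get_obs()["dq"].round(3))
b=camera("side");
cv2.imwrite("pics/d10.png",cv2.resize(b[160:240,290:345],None,fx=7,fy=7,interpolation=cv2.INTER_CUBIC))
p=get_obs()["eef_pos"];print(p)
for e in(0,.01,.02): print((proj("side",p+[0,0,e])-[290,160])*7)
E
```

```text
time_s: 11.88
eef_pos: [0.5875, -0.1397, 0.1279]
eef_rot: [-0.707, 0.707, 0.021, -0.021]
wrist_force: [1.0, 0.1, 0.0]
opening: 0.003
-0.028 0 [320. 242.]
-0.028 0.01 [319. 221.]
-0.028 0.02 [318. 199.]
-0.028 0.03 [317. 178.]
0.028 0 [229. 195.]
0.028 0.01 [228. 174.]
0.028 0.02 [227. 153.]
0.028 0.03 [226. 132.]
closed on rail -0.014 0 [297. 207.]
closed on rail -0.014 0.01 [296. 185.]
closed on rail -0.014 0.02 [295. 164.]
closed on rail -0.014 0.03 [294. 142.]
[ 0.58749425 -0.1396781   0.12786829] [-0.001  0.005  0.004  0.001 -0.003 -0.001]
[ 0.58736913 -0.13968391  0.12766641]
[236.14573463 285.02523041]
[236.23249719 261.81506838]
[236.31985703 238.44512326]
```

View pics/d10.png

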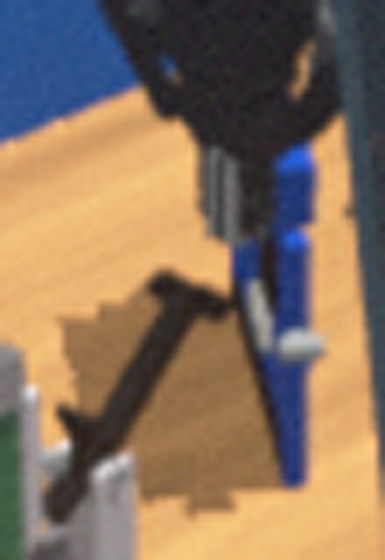

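```bash
python3 -m jog '[[0,10,0,0,0,0,1],[0,10,0,0,0,0,1],[0,0,0,0,0,0,1],[0,0,0,0,0,0,1]]'; python3 - <<'E'
from h import *
st(-1,[1.2,1.13,1.08],drop=.03)
b=camera("side");
cv2.imwrite("pics/d11.png",cv2.resize(b[160:240,290:345],None,fx=7,fy=7,interpolation=cv2.INTER_CUBIC))
E
```

```text
time_s: 12.27
eef_pos: [0.5861, -0.1391, 0.1056]
eef_rot: [0.707, -0.706, -0.02, 0.022]
wrist_force: [-0.8, 0.5, -0.3]
opening: 0.0
t 12.27 q_est 1.377 Fy_rack 0.5 F [-0.8  0.5 -0.3] pos [ 0.5861 -0.1391  0.1056]
yaw 3.41 tilt [-0.08  0.21 -0.16]
q 1.2 step [0.2 2.  6.7] total [0.2 2.  6.7]
q 1.13 step [ 0.  -4.2  3.2] total [ 0.2 -2.2  9.9]
q 1.08 step [ 0.  -2.8  2.5] total [ 0.2 -5.  12.4]
```

View pics/d11.png

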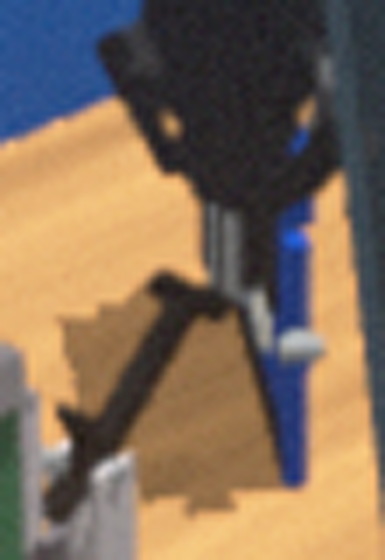

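```bash
python3 - <<'E'
from h import *
p=get_obs()["eef_pos"]
for sx in(-.014,0,.014):
  for e in(0,.01,.019): print(sx,e,((proj("side",p+[sx,0,e])-[290,160])*7).round(0))
print(((proj("side",handle(-1,1.13))-[290,160])*7).round(0))
E
```

```text
-0.014 0 [263. 347.]
-0.014 0.01 [263. 324.]
-0.014 0.019 [263. 303.]
0 0 [237. 335.]
0 0.01 [237. 312.]
0 0.019 [237. 291.]
0.014 0 [211. 323.]
0.014 0.01 [211. 300.]
0.014 0.019 [211. 280.]
[191. 287.]
```

```bash
python3 -m jog '[[0,0,3,0,-0.2,0,1],[0,0,3,0,0,0,1],[0,0,0,0,0,0,1]]'; python3 -m jog '[[0,-1.2,1,0,0,0,1],[0,-1.2,1,0,0,0,1],[0,-1.2,1,0,0,0,1],[0,0,0,0,0,0,1]]';python3 - <<'E'
from h import *
st(-1,[1.13,1.08],drop=.03)
E
```

```text
time_s: 12.57
eef_pos: [0.5871, -0.133, 0.1076]
eef_rot: [0.707, -0.707, -0.023, 0.022]
wrist_force: [0.0, -0.7, -0.2]
opening: 0.002
time_s: 12.9
eef_pos: [0.5869, -0.1305, 0.1114]
eef_rot: [-0.707, 0.707, 0.023, -0.022]
wrist_force: [0.4, -0.4, 0.1]
opening: 0.001
t 12.9 q_est 1.16 Fy_rack -0.4 F [ 0.4 -0.4  0.1] pos [ 0.5869 -0.1305  0.1114]
yaw 3.63 tilt [0.02 0.43 0.04]
q 1.13 step [-1.1  3.6  1.4] total [-1.1  3.6  1.4]
q 1.08 step [ 0.  -2.8  2.5] total [-1.1  0.8  3.9]
```

```bash
python3 -m jog '[[-1,1,1,0,0.4,0,1],[0,1,1,0,0,0,1],[0,0,0,0,0,0,1]]'; python3 -m jog '[[0,0,1,0,0,0,1],[0,0,1,0,0,0,1],[0,0,0,0,0,0,1]]'; python3 -m jog '[[0,-1.2,1,0,0,0,1],[0,-1.2,1,0,0,0,1],[0,0,0,0,0,0,1]]';python3 - <<'E'
from h import *
st(-1,[1.13,1.08],drop=.03)
E
```

```text
time_s: 13.15
eef_pos: [0.5852, -0.1283, 0.1085]
eef_rot: [0.707, -0.707, -0.02, 0.02]
wrist_force: [0.5, -0.7, 0.5]
opening: -0.001
time_s: 13.4
eef_pos: [0.5854, -0.1272, 0.109]
eef_rot: [-0.706, 0.707, 0.02, -0.02]
wrist_force: [-0.8, -2.9, -0.4]
opening: 0.001
time_s: 13.65
eef_pos: [0.5853, -0.1249, 0.1117]
eef_rot: [-0.707, 0.707, 0.02, -0.02]
wrist_force: [-2.4, -3.3, 0.6]
opening: 0.002
t 13.65 q_est 1.045 Fy_rack -3.1 F [-2.4 -3.3  0.6] pos [ 0.5853 -0.1249  0.1117]
yaw 3.22 tilt [0.03 0.02 0.  ]
q 1.13 step [ 0.1  3.9 -4.3] total [ 0.1  3.9 -4.3]
q 1.08 step [ 0.  -2.8  2.5] total [ 0.1  1.1 -1.8]
```

```bash
python3 - <<'E'
from h import *
st(-1,[1.04,1.0,.95,.9,.85,.8,.75,.7,.65,.6],off=.016,drop=.03)
E
```

```text
t 13.65 q_est 1.064 Fy_rack -3.1 F [-2.4 -3.3  0.6] pos [ 0.5853 -0.1249  0.1117]
yaw 3.22 tilt [0.03 0.02 0.  ]
q 1.04 step [ 0.1 -1.1  1.3] total [ 0.1 -1.1  1.3]
q 1.0 step [ 0.  -2.1  2.2] total [ 0.1 -3.2  3.4]
q 0.95 step [ 0.  -2.5  2.8] total [ 0.1 -5.7  6.2]
q 0.9 step [ 0.  -2.3  2.9] total [ 0.1 -8.   9.1]
q 0.85 step [ 0.  -2.2  3. ] total [  0.1 -10.2  12.2]
q 0.8 step [ 0.  -2.   3.1] total [  0.1 -12.2  15.3]
q 0.75 step [ 0.  -1.9  3.2] total [  0.1 -14.1  18.6]
q 0.7 step [ 0.  -1.7  3.3] total [  0.1 -15.8  21.9]
q 0.65 step [ 0.  -1.5  3.4] total [  0.1 -17.4  25.3]
q 0.6 step [ 0.  -1.4  3.5] total [  0.1 -18.8  28.8]
```

```bash
python3 -m jog '[[0,-1.1,1.3,0,0,0,1],[0,-2.1,2.2,0,0,0,1],[0,-2.5,2.8,0,0,0,1]]'; python3 -m jog '[[0,-2.3,2.9,0,0,0,1],[0,-2.2,3,0,0,0,1]]';python3 - <<'E'
from h import *
st(-1,[.85,.8,.75,.7],off=.016,drop=.03)
b=camera("side");
cv2.imwrite("pics/d12.png",cv2.resize(b[180:260,240:330],None,fx=7,fy=7,interpolation=cv2.INTER_CUBIC))
E
```

```text
time_s: 13.9
eef_pos: [0.5851, -0.1192, 0.1175]
eef_rot: [-0.706, 0.707, 0.02, -0.02]
wrist_force: [-1.4, -5.8, 3.3]
opening: -0.001
time_s: 14.07
eef_pos: [0.585, -0.1134, 0.1225]
eef_rot: [-0.706, 0.707, 0.02, -0.019]
wrist_force: [-1.9, -5.8, 2.9]
opening: -0.003
t 14.07 q_est 0.861 Fy_rack -5.7 F [-1.9 -5.8  2.9] pos [ 0.585  -0.1134  0.1225]
yaw 3.2 tilt [0.11 0.   0.05]
q 0.85 step [-0.2  0.6  0.7] total [-0.2  0.6  0.7]
q 0.8 step [ 0.  -2.   3.1] total [-0.2 -1.5  3.8]
q 0.75 step [ 0.  -1.9  3.2] total [-0.2 -3.4  7.1]
q 0.7 step [ 0.  -1.7  3.3] total [-0.2 -5.1 10.4]
```

View pics/d12.png

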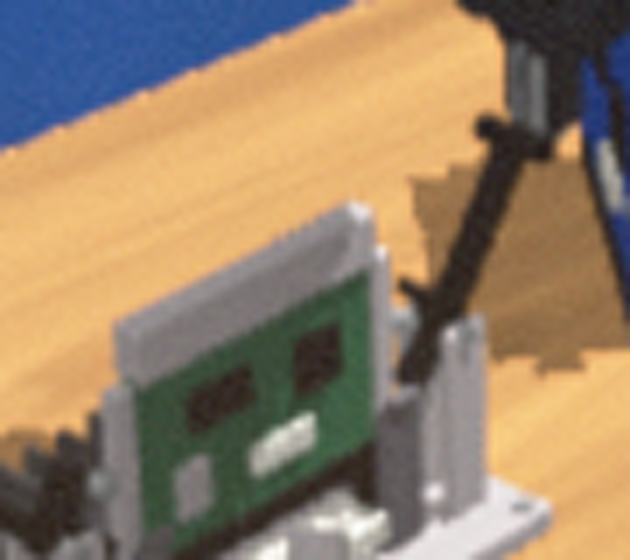

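```bash
python3 -m jog '[[0,-1.5,3.8,0,0,0,1],[0,-1.9,3.2,0,0,0,1],[0,0,0,0,0,0,1]]';python3 - <<'E'
from h import *
st(-1,[.7,.65,.6,.55,.5],off=.016,drop=.03)
b=camera("side");
cv2.imwrite("pics/d13.png",cv2.resize(b[180:260,240:330],None,fx=7,fy=7,interpolation=cv2.INTER_CUBIC))
E
```

```text
time_s: 14.37
eef_pos: [0.585, -0.1053, 0.1258]
eef_rot: [-0.707, 0.707, 0.021, -0.019]
wrist_force: [-0.2, -2.4, 1.9]
opening: 0.003
t 14.37 q_est 0.735 Fy_rack -2.3 F [-0.2 -2.4  1.9] pos [ 0.585  -0.1053  0.1258]
yaw 3.23 tilt [0.03 0.03 0.11]
q 0.7 step [-0.6 -1.7  2.3] total [-0.6 -1.7  2.3]
q 0.65 step [ 0.  -1.5  3.4] total [-0.6 -3.2  5.7]
q 0.6 step [ 0.  -1.4  3.5] total [-0.6 -4.6  9.2]
q 0.55 step [ 0.  -1.2  3.6] total [-0.6 -5.8 12.8]
q 0.5 step [ 0.  -1.   3.6] total [-0.6 -6.8 16.4]
```

View pics/d13.png

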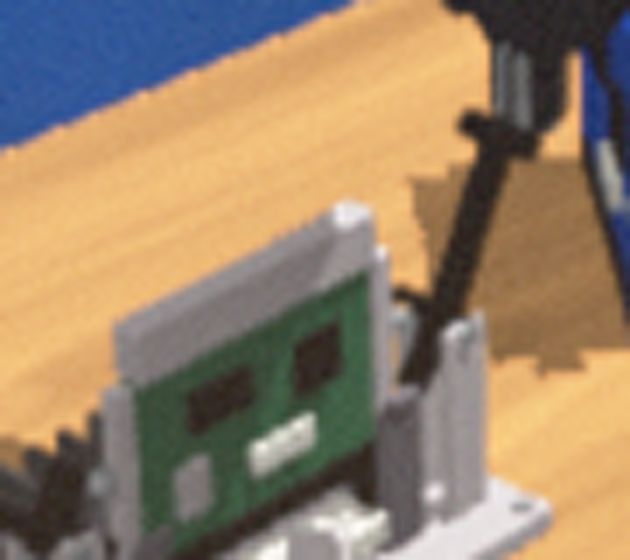

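```bash
python3 -m jog '[[-0.3,-1.7,2.3,0,0,0,1]]'; python3 -m jog '[[0,-1.5,3,0,0,0,1]]'; python3 -m jog '[[0,-1.4,3,0,0,0,1]]';python3 - <<'E'
from h import *
st(-1,[.6,.55,.5],off=.016,drop=.03)
b=camera("side");
cv2.imwrite("pics/d14.png",cv2.resize(b[180:260,240:330],None,fx=7,fy=7,interpolation=cv2.INTER_CUBIC))
E
```

```text
time_s: 14.5
eef_pos: [0.5842, -0.1032, 0.1265]
eef_rot: [0.707, -0.707, -0.02, 0.019]
wrist_force: [2.1, -1.8, 0.2]
opening: 0.003
time_s: 14.58
eef_pos: [0.5839, -0.1002, 0.1281]
eef_rot: [0.707, -0.707, -0.02, 0.02]
wrist_force: [1.4, -5.7, 1.4]
opening: 0.001
time_s: 14.67
eef_pos: [0.5837, -0.0974, 0.1295]
eef_rot: [-0.707, 0.707, 0.02, -0.02]
wrist_force: [2.1, -5.9, -0.1]
opening: -0.002
t 14.67 q_est 0.619 Fy_rack -6.0 F [ 2.1 -5.9 -0.1] pos [ 0.5837 -0.0974  0.1295]
yaw 3.21 tilt [0.05 0.01 0.02]
q 0.6 step [ 0.3 -0.9  1.3] total [ 0.3 -0.9  1.3]
q 0.55 step [ 0.  -1.2  3.6] total [ 0.3 -2.1  4.9]
q 0.5 step [ 0.  -1.   3.6] total [ 0.3 -3.2  8.5]
```

View pics/d14.png

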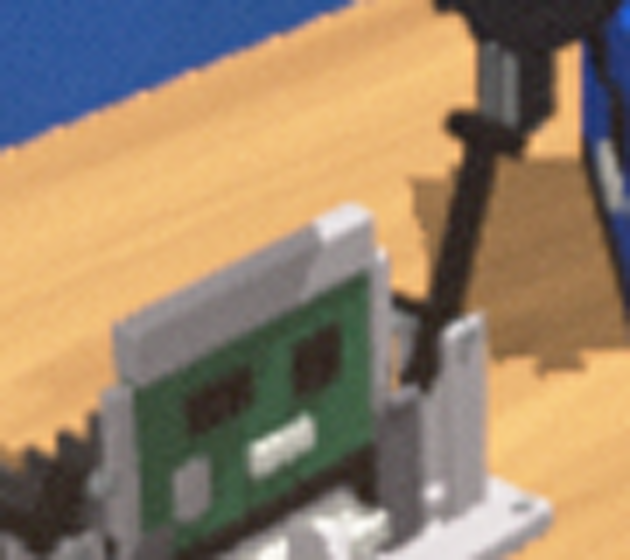

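```bash
python3 -m jog '[[0,-1.1,2.3,0,0,0,1]]'; python3 -m jog '[[0,-1.1,2.5,0,0,0,1]]'
```

```text
time_s: 14.8
eef_pos: [0.5836, -0.0953, 0.1305]
eef_rot: [-0.707, 0.707, 0.02, -0.02]
wrist_force: [2.4, -5.7, -1.0]
opening: -0.001
time_s: 14.88
eef_pos: [0.5834, -0.0927, 0.1316]
eef_rot: [-0.707, 0.707, 0.02, -0.02]
wrist_force: [1.8, -5.7, -0.3]
opening: -0.001
```

```bash
python3 - <<'E'
from h import *
st(-1,[.55,.5],off=.016,drop=.03)
b=camera("side");
cv2.imwrite("pics/d15.png",cv2.resize(b[180:260,240:330],None,fx=7,fy=7,interpolation=cv2.INTER_CUBIC))
E
```

```text
t 14.88 q_est 0.553 Fy_rack -5.8 F [ 1.8 -5.7 -0.3] pos [ 0.5834 -0.0927  0.1316]
yaw 3.21 tilt [0.05 0.01 0.02]
q 0.55 step [ 0.3 -0.1  0.2] total [ 0.3 -0.1  0.2]
q 0.5 step [ 0.  -1.   3.6] total [ 0.3 -1.1  3.8]
```

View pics/d15.png

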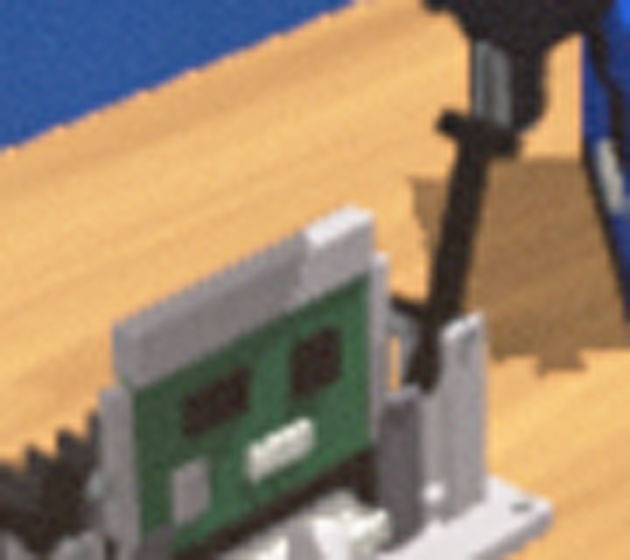

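```bash
cat >> h.py <<'E'
def trk(ref="pics/d12.png"):
    b=camera("side");c=cv2.resize(b[180:260,240:330],None,fx=7,fy=7,interpolation=cv2.INTER_CUBIC)
    r=cv2.imread(ref)
    for n,(x0,y0,x1,y1) in{"L":(85,390,215,540),"R":(340,270,400,420)}.items():
        t=r[y0:y1,x0:x1];s=c[y0-30:min(y1+45,560),x0-15:x1+15]
        m=cv2.matchTemplate(s,t,cv2.TM_CCOEFF_NORMED);_,v,_,p=cv2.minMaxLoc(m)
        print("trk",n,"down mm",round((p[1]-30)/7*2.35*1.0,2),"dx",p[0]-15,"score",round(v,3))
    return c
E
python3 -m jog '[[0,-1,2,0,0,0,1]]'; python3 - <<'E'
from h import *
c=trk();cv2.imwrite("pics/d16.png",c)
E
```

```text
time_s: 15.02
eef_pos: [0.5832, -0.0907, 0.1324]
eef_rot: [-0.707, 0.707, 0.02, -0.02]
wrist_force: [3.4, -4.5, -2.3]
opening: -0.002
trk L down mm 1.01 dx -3 score 0.974
trk R down mm 3.02 dx -6 score 0.865
```

```bash
python3 -m jog '[[0,-0.7,2,0,0,0,1]]'; python3 - <<'E'
from h import *
c=trk();cv2.imwrite("pics/d17.png",c);st(-1,[.5,.45],off=.016,drop=.03)
E
```

```text
time_s: 15.15
eef_pos: [0.5831, -0.0887, 0.133]
eef_rot: [-0.707, 0.707, 0.02, -0.02]
wrist_force: [1.9, -4.8, -1.8]
opening: -0.001
trk L down mm 1.01 dx -3 score 0.973
trk R down mm 4.03 dx -7 score 0.859
t 15.2 q_est 0.491 Fy_rack -5.0 F [ 2.7 -4.9 -0.7] pos [ 0.5831 -0.0883  0.1332]
yaw 3.22 tilt [0.02 0.02 0.01]
q 0.5 step [ 0.3  0.5 -0.7] total [ 0.3  0.5 -0.7]
q 0.45 step [ 0.  -0.8  3.7] total [ 0.3 -0.3  3. ]
```

View pics/d17.png

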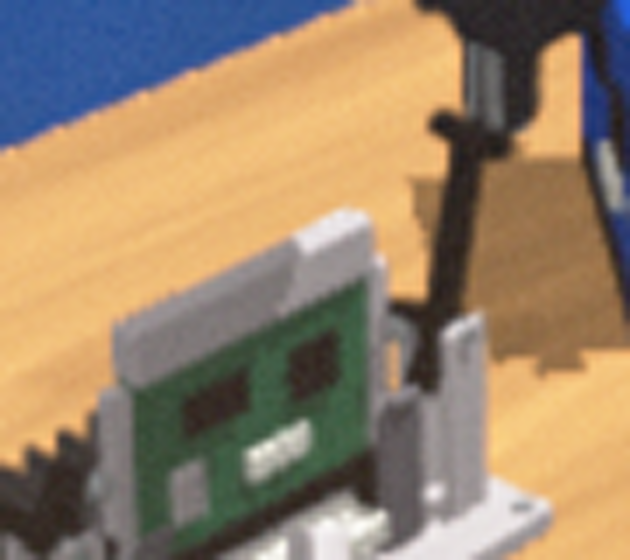

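```bash
python3 -m jog '[[0,0,-5,0,0,0,1],[0,-15,-5,0,0,0,1],[0,-30,0,0,0,0,1],[0,-25,0,0,0,0,1],[0,0,20,0,0,0,1],[0,0,35,0,0,0,1],[0,0,40,0,0,0,1],[0,0,40,0,0,0,1]]'; python3 -m jog '[[0,0,40,0,0,0,1],[0,0,40,0,0,0,1],[0,0,40,0,0,0,1],[0,0,35,0,0,0,1],[0,0,22,0,0,0,1],[0,0,12,0,0,0,1],[0,0,0,0,0,0,1],[0,0,0,0,0,0,1]]'; python3 - <<'E'
from h import *
c=trk();cv2.imwrite("pics/d18.png",c);st(1,[1.06],off=.028,drop=.03)
E
```

```text
time_s: 15.87
eef_pos: [0.5748, 0.038, 0.2028]
eef_rot: [0.707, -0.706, -0.019, 0.02]
wrist_force: [0.3, 0.3, -0.4]
opening: -0.002
time_s: 16.53
eef_pos: [0.5648, 0.2249, 0.2028]
eef_rot: [-0.707, 0.707, 0.02, -0.021]
wrist_force: [-0.5, 0.2, 0.1]
opening: 0.0
trk L down mm 0.0 dx -2 score 0.936
trk R down mm 3.69 dx -6 score 0.888
t 16.58 q_est 1.034 Fy_rack 0.2 F [-0.2  0.2 -0.2] pos [0.5652 0.224  0.2029]
yaw 3.2 tilt [ 0.03 -0.   -0.07]
q 1.06 step [ 0.9 91.2  1.4] total [ 0.9 91.2  1.4]
```

View pics/d18.png

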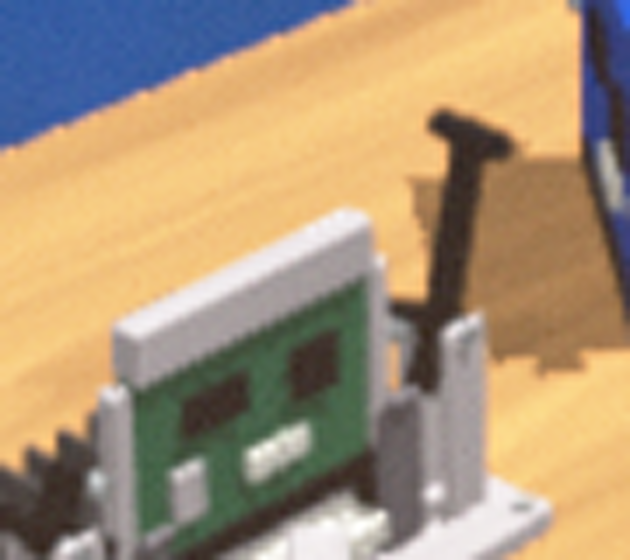

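```bash
python3 -m jog '[[1,15,2,0,0,0,1],[0,25,0,0,0,0,1],[0,25,0,0,0,0,1],[0,16,0,0,0,0,1],[0,10,0,0,0,0,1],[0,0,0,0,0,0,1],[0,0,0,0,0,0,1]]'; python3 - <<'E'
from h import *
st(1,[1.06,1.0],off=.016,drop=.03)
b=camera("side");a=camera("top")
cv2.imwrite("pics/l1.png",np.hstack([cv2.resize(b[190:270,190:280],None,fx=4.4,fy=4.4,interpolation=cv2.INTER_CUBIC),cv2.resize(a[180:260,210:300],None,fx=4.4,fy=4.4,interpolation=cv2.INTER_CUBIC)]))
E
```

```text
time_s: 17.17
eef_pos: [0.5666, 0.226, 0.1125]
eef_rot: [-0.707, 0.707, 0.019, -0.019]
wrist_force: [0.9, 0.3, 0.1]
opening: -0.002
t 17.17 q_est 1.35 Fy_rack 0.3 F [0.9 0.3 0.1] pos [0.5666 0.226  0.1125]
yaw 3.13 tilt [ 0.01 -0.07 -0.03]
q 1.06 step [ -0.7   0.8 -12.5] total [ -0.7   0.8 -12.5]
q 1.0 step [ 0.  -3.2 -3.2] total [ -0.7  -2.4 -15.7]
```

View pics/l1.png

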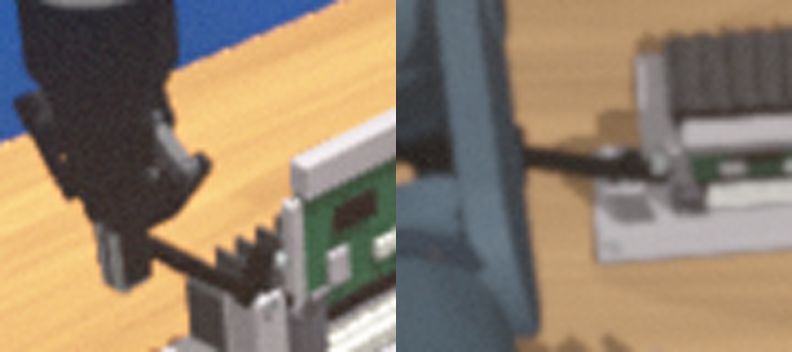

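Finger is outside the left handle with its tip below the bar. Approach till touch.

```bash
python3 -m jog '[[-0.7,0,-4,0,0,0,1],[0,0,-4,0,0,0,1],[0,0,0,0,0,0,1]]'; python3 -m jog '[[0,0,-2,0,0,0,1],[0,0,-1,0,0,0,1]]'; python3 -m jog '[[0,-1,-1,0,0,0,1],[0,-1,-1,0,0,0,1]]'
```

```text
time_s: 17.52
eef_pos: [0.5666, 0.2184, 0.1133]
eef_rot: [-0.707, 0.707, 0.02, -0.019]
wrist_force: [0.5, 0.8, 0.7]
opening: 0.001
time_s: 17.68
eef_pos: [0.5663, 0.2159, 0.1127]
eef_rot: [0.707, -0.707, -0.02, 0.02]
wrist_force: [0.2, -0.9, 0.0]
opening: -0.003
time_s: 17.85
eef_pos: [0.5661, 0.2144, 0.1143]
eef_rot: [0.707, -0.707, -0.02, 0.02]
wrist_force: [-0.1, 3.2, -1.2]
opening: 0.002
```

```bash
python3 -m jog '[[0,-1,-1,0,0,0,1],[0,-1,-1,0,0,0,1]]';python3 - <<'E'
from h import *
st(1,[1.06,1.0],off=.016,drop=.03)
E
```

```text
time_s: 18.02
eef_pos: [0.5662, 0.2125, 0.1164]
eef_rot: [0.707, -0.707, -0.02, 0.02]
wrist_force: [-0.4, 1.8, -0.3]
opening: -0.001
t 18.02 q_est 1.041 Fy_rack 1.8 F [-0.4  1.8 -0.3] pos [0.5662 0.2125 0.1164]
yaw 3.23 tilt [-0.03  0.03 -0.01]
q 1.06 step [0.4 4.7 1. ] total [0.4 4.7 1. ]
q 1.0 step [-0.  -3.2 -3.2] total [ 0.4  1.5 -2.2]
```

```bash
python3 -m jog '[[0,-0.5,-2.2,0,0,0,1],[0,-2.2,-2.8,0,0,0,1],[0,-2.3,-2.9,0,0,0,1]]'; python3 -m jog '[[0,-2.2,-3,0,0,0,1],[0,-2,-3.1,0,0,0,1]]';python3 - <<'E'
from h import *
st(1,[.8,.75,.7,.65,.6],off=.016,drop=.03)
c=trk()
b=camera("side")
cv2.imwrite("pics/l2.png",cv2.resize(b[190:270,200:290],None,fx=7,fy=7,interpolation=cv2.INTER_CUBIC))
E
```

```text
time_s: 18.27
eef_pos: [0.5668, 0.2058, 0.1224]
eef_rot: [0.708, -0.706, -0.02, 0.02]
wrist_force: [-2.6, 6.7, 5.0]
opening: -0.001
time_s: 18.43
eef_pos: [0.5674, 0.1995, 0.1269]
eef_rot: [0.708, -0.706, -0.021, 0.02]
wrist_force: [-2.5, 4.9, 4.1]
opening: -0.002
t 18.43 q_est 0.817 Fy_rack 5.0 F [-2.5  4.9  4.1] pos [0.5674 0.1995 0.1269]
yaw 3.25 tilt [-0.12  0.05  0.08]
q 0.8 step [-0.1  3.  -1.1] total [-0.1  3.  -1.1]
q 0.75 step [-0.  -1.9 -3.2] total [-0.1  1.1 -4.4]
q 0.7 step [-0.  -1.7 -3.3] total [-0.1 -0.6 -7.7]
q 0.65 step [-0.  -1.6 -3.4] total [ -0.1  -2.2 -11.1]
q 0.6 step [-0.  -1.4 -3.5] total [ -0.1  -3.6 -14.6]
trk L down mm 0.0 dx -2 score 0.899
trk R down mm 3.69 dx -6 score 0.887
```

View pics/l2.png

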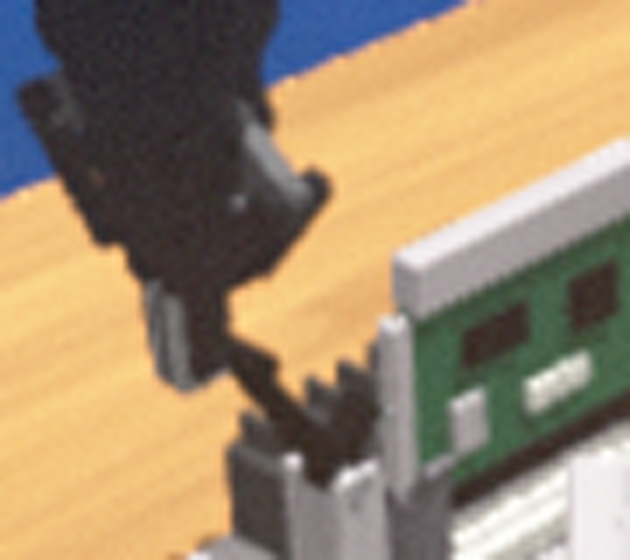

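```bash
python3 -m jog '[[0,0,-1.1,0,0,0,1],[0,-0.5,-3.2,0,0,0,1],[0,-1.2,-3.2,0,0,0,1]]'; python3 -m jog '[[0,-1.5,-2,0,0,0,1]]';python3 - <<'E'
from h import *
st(1,[.65,.6,.55,.5],off=.016,drop=.03)
c=trk()
b=camera("side")
cv2.imwrite("pics/l3.png",cv2.resize(b[190:270,200:290],None,fx=7,fy=7,interpolation=cv2.INTER_CUBIC))
E
```

```text
time_s: 18.78
eef_pos: [0.5678, 0.1912, 0.1274]
eef_rot: [0.707, -0.706, -0.02, 0.02]
wrist_force: [-0.4, 9.5, 4.5]
opening: -0.0
time_s: 18.87
eef_pos: [0.5677, 0.1892, 0.1287]
eef_rot: [0.707, -0.706, -0.02, 0.02]
wrist_force: [1.6, 6.7, -1.9]
opening: 0.003
t 18.87 q_est 0.662 Fy_rack 6.6 F [ 1.6  6.7 -1.9] pos [0.5677 0.1892 0.1287]
yaw 3.22 tilt [-0.09  0.02  0.01]
q 0.65 step [ 0.2 -0.4 -0.8] total [ 0.2 -0.4 -0.8]
q 0.6 step [-0.  -1.4 -3.5] total [ 0.2 -1.8 -4.3]
q 0.55 step [-0.  -1.2 -3.6] total [ 0.2 -3.  -7.9]
q 0.5 step [-0.  -1.  -3.6] total [  0.2  -4.  -11.5]
trk L down mm 0.0 dx -1 score 0.882
trk R down mm 3.69 dx -5 score 0.879
```

View pics/l3.png

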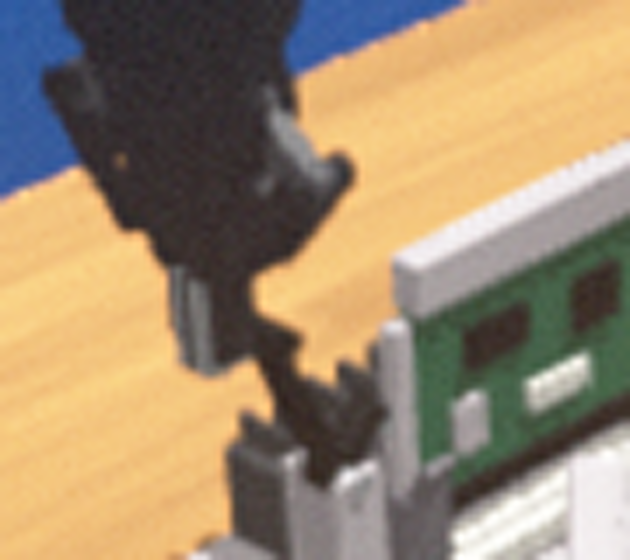

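```bash
python3 -m jog '[[0,-1.5,-2.5,0,0,0,1]]'; python3 -m jog '[[0,-1.4,-2.8,0,0,0,1]]'; python3 -m jog '[[0,-1.2,-2.8,0,0,0,1]]';python3 - <<'E'
from h import *
st(1,[.5,.45,.4,.35,.3],off=.016,drop=.03)
c=trk()
E
```

```text
time_s: 19.05
eef_pos: [0.5678, 0.1868, 0.1298]
eef_rot: [0.707, -0.706, -0.02, 0.02]
wrist_force: [2.0, 6.9, -1.6]
opening: -0.001
time_s: 19.13
eef_pos: [0.568, 0.1839, 0.1311]
eef_rot: [0.707, -0.706, -0.02, 0.02]
wrist_force: [2.8, 5.8, -2.8]
opening: 0.003
time_s: 19.22
eef_pos: [0.5682, 0.1809, 0.1323]
eef_rot: [0.707, -0.706, -0.02, 0.02]
wrist_force: [2.2, 6.5, -1.4]
opening: 0.002
t 19.22 q_est 0.543 Fy_rack 6.3 F [ 2.2  6.5 -1.4] pos [0.5682 0.1809 0.1323]
yaw 3.22 tilt [-0.06  0.02 -0.  ]
q 0.5 step [ 0.2 -0.4 -3.1] total [ 0.2 -0.4 -3.1]
q 0.45 step [-0.  -0.8 -3.7] total [ 0.2 -1.2 -6.8]
q 0.4 step [-0.  -0.7 -3.7] total [  0.2  -1.9 -10.5]
q 0.35 step [-0.  -0.5 -3.7] total [  0.2  -2.4 -14.2]
q 0.3 step [-0.  -0.3 -3.7] total [  0.2  -2.6 -17.9]
trk L down mm 0.67 dx 3 score 0.87
trk R down mm 2.69 dx -2 score 0.886
```

```bash
python3 -m jog '[[0,-0.8,-3.1,0,0,0,1]]'; python3 -m jog '[[0,-0.8,-2.8,0,0,0,1]]';python3 - <<'E'
from h import *
st(1,[.45,.4,.35,.3],off=.016,drop=.03)
c=trk()
b=camera("side")
cv2.imwrite("pics/l4.png",cv2.resize(b[190:270,220:310],None,fx=7,fy=7,interpolation=cv2.INTER_CUBIC))
E
```

```text
time_s: 19.35
eef_pos: [0.5684, 0.178, 0.1331]
eef_rot: [0.707, -0.706, -0.02, 0.02]
wrist_force: [1.3, 7.0, 0.0]
opening: 0.002
time_s: 19.43
eef_pos: [0.5686, 0.1751, 0.134]
eef_rot: [0.707, -0.706, -0.02, 0.02]
wrist_force: [1.9, 6.0, -0.3]
opening: -0.0
t 19.43 q_est 0.463 Fy_rack 5.9 F [ 1.9  6.  -0.3] pos [0.5686 0.1751 0.134 ]
yaw 3.22 tilt [-0.07  0.02  0.01]
q 0.45 step [ 0.1  0.5 -1. ] total [ 0.1  0.5 -1. ]
q 0.4 step [-0.  -0.7 -3.7] total [ 0.1 -0.1 -4.7]
q 0.35 step [-0.  -0.5 -3.7] total [ 0.1 -0.6 -8.4]
q 0.3 step [-0.  -0.3 -3.7] total [  0.1  -0.9 -12.1]
trk L down mm 1.01 dx 5 score 0.858
trk R down mm 3.02 dx -1 score 0.887
```

View pics/l4.png

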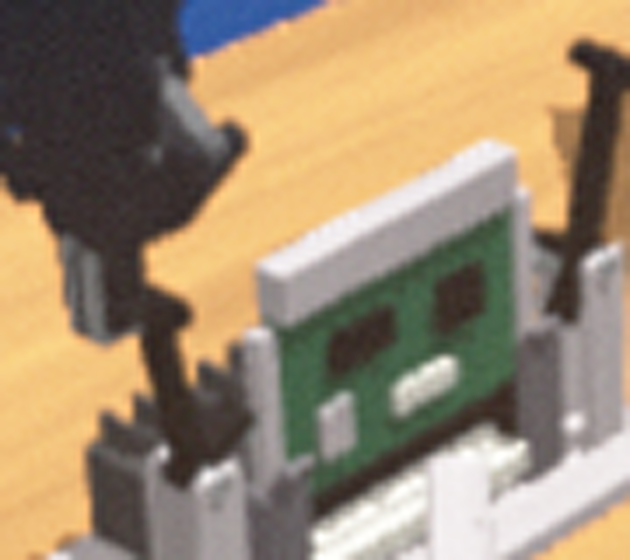

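```bash
python3 -m jog '[[0,-0.2,-2.5,0,0,0,1]]'; python3 -m jog '[[0,-0.5,-2.8,0,0,0,1]]'; python3 -m jog '[[0,-0.5,-2.8,0,0,0,1]]';python3 - <<'E'
from h import *
st(1,[.35,.3,.25,.2],off=.016,drop=.03)
c=trk()
E
```

```text
time_s: 19.62
eef_pos: [0.5688, 0.1728, 0.1345]
eef_rot: [0.707, -0.706, -0.02, 0.02]
wrist_force: [-0.2, 6.8, 3.7]
opening: -0.0
time_s: 19.7
eef_pos: [0.5689, 0.1701, 0.1352]
eef_rot: [0.707, -0.706, -0.02, 0.02]
wrist_force: [-0.1, 8.0, 1.6]
opening: 0.0
time_s: 19.78
eef_pos: [0.5691, 0.1673, 0.1357]
eef_rot: [0.707, -0.706, -0.02, 0.02]
wrist_force: [2.1, 6.4, 2.2]
opening: -0.0
t 19.78 q_est 0.358 Fy_rack 6.3 F [2.1 6.4 2.2] pos [0.5691 0.1673 0.1357]
yaw 3.23 tilt [-0.09  0.03  0.03]
q 0.35 step [ 0.   1.1 -0.6] total [ 0.   1.1 -0.6]
q 0.3 step [-0.  -0.3 -3.7] total [ 0.   0.8 -4.3]
q 0.25 step [-0.  -0.1 -3.7] total [ 0.   0.7 -8.1]
q 0.2 step [-0.   0.1 -3.7] total [  0.    0.8 -11.8]
trk L down mm 2.35 dx 5 score 0.818
trk R down mm 3.69 dx -1 score 0.869
```

```bash
python3 -m jog '[[0,0,-2,0,0,0,1]]'; python3 -m jog '[[0,0,-2,0,0,0,1],[0,0,0,0,0,0,1]]';python3 - <<'E'
from h import *
st(1,[.3,.25,.2],off=.016,drop=.03)
c=trk()
b=camera("side")
cv2.imwrite("pics/l5.png",cv2.resize(b[190:270,220:310],None,fx=7,fy=7,interpolation=cv2.INTER_CUBIC))
E
```

```text
time_s: 19.92
eef_pos: [0.5693, 0.1651, 0.1359]
eef_rot: [0.707, -0.706, -0.02, 0.02]
wrist_force: [0.5, 5.9, 4.2]
opening: 0.002
time_s: 20.08
eef_pos: [0.5694, 0.1625, 0.1359]
eef_rot: [0.707, -0.707, -0.02, 0.02]
wrist_force: [-0.8, 5.0, 2.6]
opening: 0.001
t 20.08 q_est 0.294 Fy_rack 5.0 F [-0.8  5.   2.6] pos [0.5694 0.1625 0.1359]
yaw 3.2 tilt [-0.03  0.    0.03]
q 0.3 step [-0.   1.   0.4] total [-0.   1.   0.4]
q 0.25 step [-0.  -0.1 -3.7] total [-0.   0.9 -3.3]
q 0.2 step [-0.   0.1 -3.7] total [-0.   1.  -7.1]
trk L down mm 3.36 dx 4 score 0.788
trk R down mm 3.69 dx -2 score 0.866
```

View pics/l5.png

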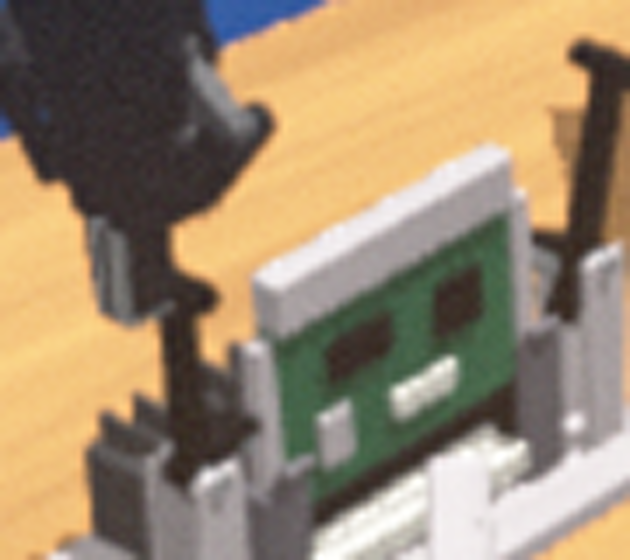

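```bash
python3 -m jog '[[0,0,5,0,0,0,1],[0,-15,6,0,0,0,1],[0,-30,0,0,0,0,1],[0,-22,0,0,0,0,1],[0,0,-20,0,0,0,1],[0,0,-35,0,0,0,1],[0,0,-40,0,0,0,1],[0,0,-40,0,0,0,1]]'; python3 -m jog '[[0,0,-40,0,0,0,1],[0,0,-40,0,0,0,1],[0,0,-33,0,0,0,1],[0,0,-20,0,0,0,1],[0,0,-8,0,0,0,1],[0,0,0,0,0,0,1]]'; python3 - <<'E'
from h import *
st(-1,[.49],off=.03,drop=.03)
E
```

```text
time_s: 20.85
eef_pos: [0.5754, 0.0373, 0.2021]
eef_rot: [-0.706, 0.707, 0.02, -0.021]
wrist_force: [0.8, -1.3, -0.8]
opening: -0.001
time_s: 21.35
eef_pos: [0.5834, -0.1041, 0.2019]
eef_rot: [-0.707, 0.707, 0.018, -0.019]
wrist_force: [-0.3, 1.2, -0.6]
opening: 0.0
t 21.35 q_est 0.515 Fy_rack 1.3 F [-0.3  1.2 -0.6] pos [ 0.5834 -0.1041  0.2019]
yaw 3.04 tilt [ 0.03 -0.16 -0.11]
q 0.49 step [ 1.  69.   1.9] total [ 1.  69.   1.9]
```

```bash
python3 -m jog '[[0.5,20,0,0,-0.1,0,1],[0,25,0,0,0,0,1],[0,16,0,0,0,0,1],[0,8,3,0,0,0,1],[0,0,5,0,0,0,1],[0,0,3,0,0,0,1],[0,0,0,0,0,0,1]]'; python3 - <<'E'
from h import *
st(-1,[.5,.45,.4,.35,.3],off=.016,drop=.03)
E
```

```text
time_s: 21.93
eef_pos: [0.5847, -0.0897, 0.135]
eef_rot: [-0.707, 0.707, 0.022, -0.02]
wrist_force: [0.2, -0.2, 1.0]
opening: -0.001
t 21.93 q_est 0.511 Fy_rack -0.2 F [ 0.2 -0.2  1. ] pos [ 0.5847 -0.0897  0.135 ]
yaw 3.41 tilt [0.03 0.21 0.1 ]
q 0.5 step [-1.2  2.3  0.8] total [-1.2  2.3  0.8]
q 0.45 step [ 0.  -0.8  3.7] total [-1.2  1.5  4.5]
q 0.4 step [ 0.  -0.7  3.7] total [-1.2  0.9  8.2]
q 0.35 step [ 0.  -0.5  3.7] total [-1.2  0.4 11.9]
q 0.3 step [ 0.  -0.3  3.7] total [-1.1  0.1 15.6]
```

```bash
python3 -m jog '[[-0.5,1,2,0,0.2,0,1],[0,0,2,0,0,0,1]]'; python3 -m jog '[[0,-0.6,2.8,0,0,0,1]]'; python3 -m jog '[[0,-0.6,2.8,0,0,0,1]]'; python3 -m jog '[[0,-0.5,2.8,0,0,0,1]]';python3 - <<'E'
from h import *
st(-1,[.4,.35,.3,.25,.2],off=.016,drop=.03)
c=trk()
E
```

```text
time_s: 22.1
eef_pos: [0.5844, -0.088, 0.1344]
eef_rot: [-0.706, 0.708, 0.02, -0.018]
wrist_force: [-0.4, -6.2, 3.0]
opening: 0.002
time_s: 22.18
eef_pos: [0.5843, -0.086, 0.1351]
eef_rot: [-0.706, 0.708, 0.02, -0.018]
wrist_force: [0.6, -6.1, 3.2]
opening: 0.004
time_s: 22.27
eef_pos: [0.5842, -0.0833, 0.1358]
eef_rot: [-0.706, 0.708, 0.02, -0.018]
wrist_force: [-0.1, -6.8, 3.2]
opening: 0.002
time_s: 22.35
eef_pos: [0.584, -0.0806, 0.1364]
eef_rot: [-0.706, 0.708, 0.02, -0.018]
wrist_force: [-0.1, -6.5, 3.7]
opening: -0.003
t 22.35 q_est 0.387 Fy_rack -6.5 F [-0.1 -6.5  3.7] pos [ 0.584  -0.0806  0.1364]
yaw 3.08 tilt [ 0.22 -0.12  0.18]
q 0.4 step [-1.   2.3 -1. ] total [-1.   2.3 -1. ]
q 0.35 step [-0.  -0.5  3.7] total [-1.1  1.8  2.7]
q 0.3 step [-0.  -0.3  3.7] total [-1.1  1.5  6.5]
q 0.25 step [-0.  -0.1  3.7] total [-1.1  1.4 10.2]
q 0.2 step [-0.   0.1  3.7] total [-1.1  1.5 14. ]
trk L down mm 4.36 dx 4 score 0.805
trk R down mm 8.06 dx -3 score 0.794
```

```bash
python3 - <<'E'
from h import *
b=camera("side")
cv2.imwrite("pics/l6.png",cv2.resize(b[190:270,235:325],None,fx=7,fy=7,interpolation=cv2.INTER_CUBIC))
E
```

```text
(no output)
```

View pics/l6.png

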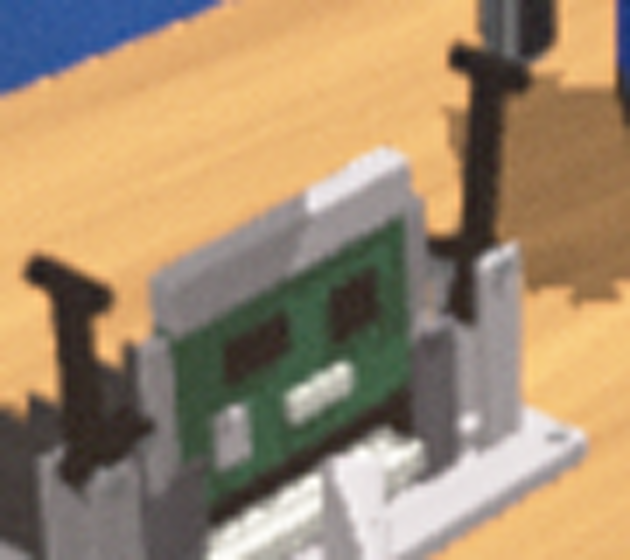

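```bash
python3 -m jog '[[0,-0.2,2.5,0,0,0,1]]'; python3 -m jog '[[0,-0.1,2.5,0,0,0,1]]';python3 - <<'E'
from h import *
st(-1,[.3,.25,.2],off=.016,drop=.03)
c=trk()
E
```

```text
time_s: 22.53
eef_pos: [0.5839, -0.0781, 0.1365]
eef_rot: [-0.706, 0.708, 0.02, -0.018]
wrist_force: [0.0, -5.8, 4.6]
opening: -0.001
time_s: 22.62
eef_pos: [0.5838, -0.0755, 0.1366]
eef_rot: [-0.706, 0.708, 0.02, -0.018]
wrist_force: [0.7, -6.0, 3.8]
opening: 0.002
t 22.62 q_est 0.318 Fy_rack -6.0 F [ 0.7 -6.   3.8] pos [ 0.5838 -0.0755  0.1366]
yaw 3.07 tilt [ 0.2  -0.13  0.19]
q 0.3 step [-1.1  1.7  1.4] total [-1.1  1.7  1.4]
q 0.25 step [-0.  -0.1  3.7] total [-1.1  1.6  5.1]
q 0.2 step [-0.   0.1  3.7] total [-1.1  1.7  8.9]
trk L down mm 4.7 dx 3 score 0.798
trk R down mm 9.74 dx -3 score 0.804
```

```bash
python3 -m jog '[[0,0,-5,0,0,0,1],[0,-15,-5,0,0,0,1],[0,-30,0,0,0,0,1],[0,-22,0,0,0,0,1],[0,0,20,0,0,0,1],[0,0,35,0,0,0,1],[0,0,40,0,0,0,1],[0,0,40,0,0,0,1]]'; python3 -m jog '[[0,0,40,0,0,0,1],[0,0,40,0,0,0,1],[0,0,28,0,0,0,1],[0,0,15,0,0,0,1],[0,0,5,0,0,0,1],[0,0,0,0,0,0,1]]'; python3 - <<'E'
from h import *
st(1,[.29],off=.03,drop=.03)
c=trk()
b=camera("side")
cv2.imwrite("pics/l7.png",cv2.resize(b[190:270,235:325],None,fx=7,fy=7,interpolation=cv2.INTER_CUBIC))
E
```

```text
time_s: 23.33
eef_pos: [0.5751, 0.0523, 0.2016]
eef_rot: [0.707, -0.706, -0.018, 0.019]
wrist_force: [0.4, 0.3, -0.9]
opening: 0.001
time_s: 23.83
eef_pos: [0.5681, 0.1802, 0.2013]
eef_rot: [0.707, -0.707, -0.02, 0.02]
wrist_force: [-0.6, -0.1, -0.7]
opening: 0.003
t 23.83 q_est 0.344 Fy_rack -0.0 F [-0.6 -0.1 -0.7] pos [0.5681 0.1802 0.2013]
yaw 3.24 tilt [-0.03  0.04 -0.06]
q 0.29 step [ 0.4 66.4 -4.1] total [ 0.4 66.4 -4.1]
trk L down mm 4.03 dx 6 score 0.779
trk R down mm 7.72 dx -2 score 0.832
```

View pics/l7.png

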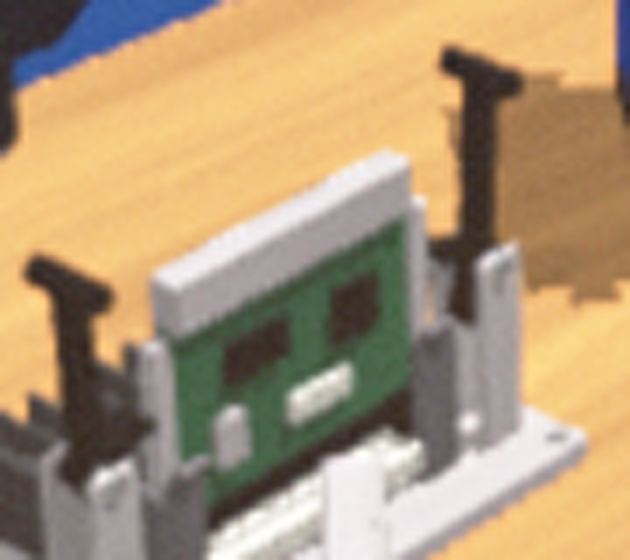

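```bash
python3 -m jog '[[0.4,20,0,0,0,0,1],[0,25,0,0,0,0,1],[0,14,-3,0,0,0,1],[0,7,-4,0,0,0,1],[0,0,-4,0,0,0,1],[0,0,-3,0,0,0,1],[0,0,0,0,0,0,1]]'; python3 -m jog '[[0,0,-2,0,0,0,1],[0,0,-1.5,0,0,0,1]]'; python3 - <<'E'
from h import *
st(1,[.25,.2,.15,.1,.05,0],off=.016,drop=.03)
E
```

```text
time_s: 24.52
eef_pos: [0.5711, 0.1638, 0.1371]
eef_rot: [-0.707, 0.707, 0.019, -0.018]
wrist_force: [0.6, 0.8, 1.2]
opening: 0.001
time_s: 24.68
eef_pos: [0.5711, 0.1621, 0.1372]
eef_rot: [0.707, -0.706, -0.02, 0.018]
wrist_force: [0.4, 4.5, 2.7]
opening: -0.003
t 24.68 q_est 0.288 Fy_rack 4.5 F [0.4 4.5 2.7] pos [0.5711 0.1621 0.1372]
yaw 3.11 tilt [-0.09 -0.09  0.16]
q 0.25 step [-1.7  2.2 -2.8] total [-1.7  2.2 -2.8]
q 0.2 step [ 0.   0.1 -3.7] total [-1.7  2.3 -6.6]
q 0.15 step [ 0.   0.3 -3.7] total [ -1.7   2.6 -10.3]
q 0.1 step [ 0.   0.5 -3.7] total [ -1.7   3.1 -14. ]
q 0.05 step [ 0.   0.6 -3.7] total [ -1.7   3.7 -17.7]
q 0 step [ 0.   0.8 -3.7] total [ -1.7   4.5 -21.4]
```

```bash
python3 -m jog '[[-0.5,0.2,-2.8,0,0,0,1]]'; python3 -m jog '[[0,0.1,-2.8,0,0,0,1]]'; python3 -m jog '[[0,0.1,-2.8,0,0,0,1]]'; python3 -m jog '[[0,0.2,-2.5,0,0,0,1]]';python3 - <<'E'
from h import *
st(1,[.15,.1,.05,0],off=.016,drop=.03)
c=trk()
E
```

```text
time_s: 24.77
eef_pos: [0.571, 0.16, 0.1372]
eef_rot: [0.708, -0.706, -0.021, 0.018]
wrist_force: [1.2, 6.4, 4.3]
opening: -0.0
time_s: 24.85
eef_pos: [0.5711, 0.1572, 0.1371]
eef_rot: [0.708, -0.706, -0.021, 0.018]
wrist_force: [0.8, 5.3, 3.9]
opening: -0.0
time_s: 24.93
eef_pos: [0.5712, 0.1544, 0.137]
eef_rot: [0.708, -0.706, -0.021, 0.018]
wrist_force: [0.9, 5.7, 4.1]
opening: 0.002
time_s: 25.02
eef_pos: [0.5712, 0.1517, 0.1367]
eef_rot: [0.707, -0.706, -0.021, 0.018]
wrist_force: [0.4, 5.3, 3.3]
opening: -0.002
t 25.02 q_est 0.149 Fy_rack 5.3 F [0.4 5.3 3.3] pos [0.5712 0.1517 0.1367]
yaw 3.16 tilt [-0.09 -0.04  0.19]
q 0.15 step [-1.2  2.1  0.1] total [-1.2  2.1  0.1]
q 0.1 step [ 0.   0.5 -3.7] total [-1.2  2.5 -3.6]
q 0.05 step [ 0.   0.6 -3.7] total [-1.2  3.2 -7.3]
q 0 step [-0.   0.8 -3.7] total [ -1.2   4.  -11. ]
trk L down mm 6.71 dx 5 score 0.726
trk R down mm 8.39 dx -4 score 0.844
```

```bash
python3 -m jog '[[0,0.4,-2.5,0,0,0,1]]'; python3 -m jog '[[0,0.5,-2.5,0,0,0,1]]'; python3 -m jog '[[0,0,0,0,0,0,1]]';python3 - <<'E'
from h import *
st(1,[.15,.1,.05,0],off=.016,drop=.03)
c=trk()
b=camera("side")
cv2.imwrite("pics/l8.png",cv2.resize(b[190:270,235:325],None,fx=7,fy=7,interpolation=cv2.INTER_CUBIC))
E
```

```text
time_s: 25.15
eef_pos: [0.571, 0.1491, 0.1358]
eef_rot: [0.707, -0.706, -0.02, 0.019]
wrist_force: [1.2, 6.9, 4.3]
opening: 0.001
time_s: 25.23
eef_pos: [0.5711, 0.1472, 0.1354]
eef_rot: [0.708, -0.706, -0.02, 0.019]
wrist_force: [-0.8, 11.1, 7.1]
opening: -0.003
time_s: 25.32
eef_pos: [0.5711, 0.1471, 0.1354]
eef_rot: [0.708, -0.706, -0.02, 0.019]
wrist_force: [-0.3, 8.8, 5.5]
opening: 0.001
t 25.32 q_est 0.087 Fy_rack 8.8 F [-0.3  8.8  5.5] pos [0.5711 0.1471 0.1354]
yaw 3.13 tilt [-0.15 -0.07  0.13]
q 0.15 step [-0.8  0.8  4.7] total [-0.8  0.8  4.7]
q 0.1 step [ 0.   0.5 -3.7] total [-0.8  1.2  1. ]
q 0.05 step [ 0.   0.6 -3.7] total [-0.8  1.9 -2.7]
q 0 step [ 0.   0.8 -3.7] total [-0.8  2.7 -6.4]
trk L down mm 6.71 dx 4 score 0.708
trk R down mm 9.06 dx -5 score 0.843
```

View pics/l8.png

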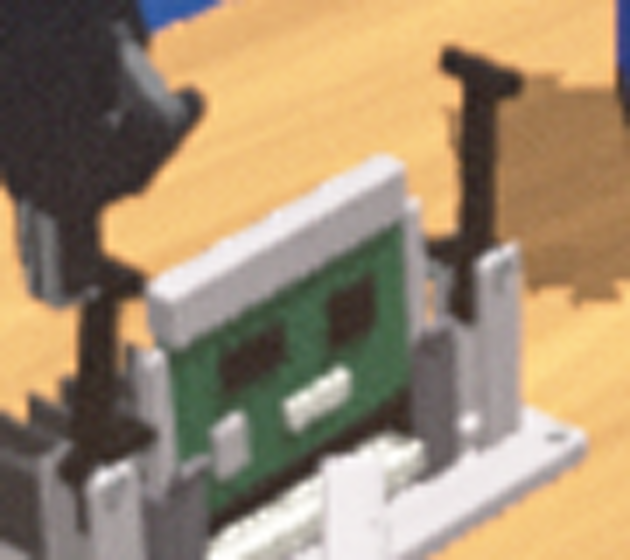

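```bash
python3 -m jog '[[0,0,5,0,0,0,1],[0,-15,6,0,0,0,1],[0,-30,0,0,0,0,1],[0,-22,0,0,0,0,1],[0,0,-20,0,0,0,1],[0,0,-35,0,0,0,1],[0,0,-40,0,0,0,1],[0,0,-40,0,0,0,1]]'; python3 -m jog '[[0,0,-40,0,0,0,1],[0,0,-38,0,0,0,1],[0,0,-24,0,0,0,1],[0,0,-10,0,0,0,1],[0,0,-2,0,0,0,1],[0,0,0,0,0,0,1]]'; python3 - <<'E'
from h import *
st(-1,[.32],off=.03,drop=.03)
c=trk()
b=camera("side")
cv2.imwrite("pics/l9.png",cv2.resize(b[190:270,235:325],None,fx=7,fy=7,interpolation=cv2.INTER_CUBIC))
E
```

```text
time_s: 26.08
eef_pos: [0.5764, 0.0205, 0.2009]
eef_rot: [-0.706, 0.707, 0.019, -0.02]
wrist_force: [-0.4, -0.4, -0.0]
opening: -0.001
time_s: 26.58
eef_pos: [0.5829, -0.092, 0.2007]
eef_rot: [0.707, -0.707, -0.018, 0.019]
wrist_force: [-1.0, -0.3, -0.3]
opening: 0.0
t 26.58 q_est 0.352 Fy_rack -0.3 F [-1.  -0.3 -0.3] pos [ 0.5829 -0.092   0.2007]
yaw 3.05 tilt [-0.02 -0.15 -0.07]
q 0.32 step [ 0.8 65.9  2.3] total [ 0.8 65.9  2.3]
trk L down mm 6.71 dx 1 score 0.716
trk R down mm 8.73 dx -5 score 0.846
```

View pics/l9.png

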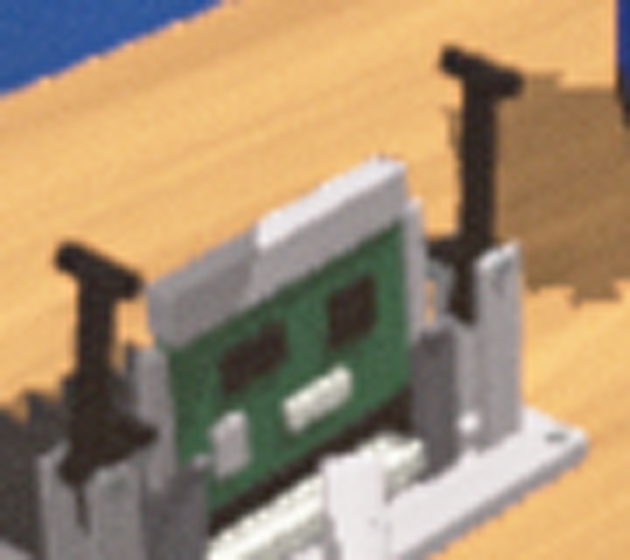

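```bash
python3 -m jog '[[0.5,20,0,0,-0.1,0,1],[0,25,0,0,0,0,1],[0,14,0,0,0,0,1],[0,6,4,0,0,0,1],[0,0,5,0,0,0,1],[0,0,4,0,0,0,1],[0,0,0,0,0,0,1]]'; python3 -m jog '[[0,0,2,0,0,0,1],[0,0,1.5,0,0,0,1]]'; python3 - <<'E'
from h import *
st(-1,[.3,.25,.2,.15,.1,.05,0],off=.016,drop=.03)
E
```

```text
time_s: 27.27
eef_pos: [0.584, -0.0775, 0.1376]
eef_rot: [-0.707, 0.707, 0.021, -0.02]
wrist_force: [-0.2, -0.1, -0.6]
opening: 0.0
time_s: 27.43
eef_pos: [0.5837, -0.0754, 0.1374]
eef_rot: [-0.707, 0.707, 0.021, -0.019]
wrist_force: [-0.2, -0.6, 0.3]
opening: 0.001
t 27.43 q_est 0.317 Fy_rack -0.6 F [-0.2 -0.6  0.3] pos [ 0.5837 -0.0754  0.1374]
yaw 3.24 tilt [0.05 0.04 0.11]
q 0.3 step [-1.   2.5  1.2] total [-1.   2.5  1.2]
q 0.25 step [ 0.  -0.1  3.7] total [-1.   2.4  5. ]
q 0.2 step [0.  0.1 3.7] total [-1.   2.5  8.7]
q 0.15 step [0.  0.3 3.7] total [-1.   2.8 12.5]
q 0.1 step [0.  0.5 3.7] total [-1.   3.2 16.2]
q 0.05 step [0.  0.6 3.7] total [-1.   3.9 19.9]
q 0 step [0.  0.8 3.7] total [-1.   4.7 23.6]
```

```bash
python3 -m jog '[[-0.3,0.3,2.5,0,0,0,1]]'; python3 -m jog '[[0,0.1,2.5,0,0,0,1]]'; python3 -m jog '[[0,0.1,2.5,0,0,0,1]]'
```

```text
time_s: 27.52
eef_pos: [0.5836, -0.0741, 0.1373]
eef_rot: [-0.706, 0.708, 0.021, -0.019]
wrist_force: [0.1, -6.0, 4.9]
opening: 0.002
time_s: 27.6
eef_pos: [0.5835, -0.0721, 0.1374]
eef_rot: [-0.706, 0.708, 0.021, -0.019]
wrist_force: [-0.5, -5.9, 5.2]
opening: -0.001
time_s: 27.68
eef_pos: [0.5834, -0.0697, 0.1373]
eef_rot: [-0.706, 0.708, 0.021, -0.019]
wrist_force: [-0.4, -6.1, 4.1]
opening: 0.001
```

```bash
python3 -m jog '[[0,0.1,2,0,0,0,1]]'; python3 - <<'E'
from h import *
st(-1,[.15],off=.016,drop=.03)
c=trk()
E
```

```text
time_s: 27.77
eef_pos: [0.5833, -0.0676, 0.1372]
eef_rot: [-0.706, 0.708, 0.021, -0.019]
wrist_force: [-0.4, -5.1, 4.2]
opening: -0.005
t 27.77 q_est 0.214 Fy_rack -5.1 F [-0.4 -5.1  4.2] pos [ 0.5833 -0.0676  0.1372]
yaw 3.18 tilt [ 0.18 -0.02  0.16]
q 0.15 step [-1.   2.5  4.8] total [-1.   2.5  4.8]
trk L down mm 6.71 dx 2 score 0.729
trk R down mm 11.41 dx -5 score 0.832
```

```bash
python3 -m jog '[[0,0.2,1.8,0,0,0,1]]'; python3 -m jog '[[0,0.3,1.8,0,0,0,1]]'
```

```text
time_s: 27.9
eef_pos: [0.583, -0.0657, 0.1367]
eef_rot: [-0.706, 0.708, 0.021, -0.019]
wrist_force: [0.9, -4.7, 4.0]
opening: -0.001
time_s: 27.98
eef_pos: [0.5829, -0.0638, 0.1363]
eef_rot: [-0.706, 0.708, 0.02, -0.019]
wrist_force: [1.0, -4.4, 3.3]
opening: -0.001
```

```bash
python3 -m jog '[[0,0.2,1.5,0,0,0,1]]'
```

```text
time_s: 28.07
eef_pos: [0.5827, -0.0621, 0.1359]
eef_rot: [-0.706, 0.708, 0.02, -0.019]
wrist_force: [0.5, -5.4, 3.3]
opening: 0.003
```

```bash
python3 -m jog '[[0,0.2,1.2,0,0,0,1]]'
```

```text
time_s: 28.15
eef_pos: [0.5824, -0.0606, 0.1355]
eef_rot: [-0.706, 0.707, 0.02, -0.019]
wrist_force: [-0.4, -4.7, 3.3]
opening: -0.003
```

```bash
python3 - <<'E'
from h import *
st(-1,[.1],off=.016,drop=.03)
c=trk()
b=camera("side")
cv2.imwrite("pics/l10.png",cv2.resize(b[190:270,235:325],None,fx=7,fy=7,interpolation=cv2.INTER_CUBIC))
E
```

```text
t 28.15 q_est 0.118 Fy_rack -4.7 F [-0.4 -4.7  3.3] pos [ 0.5824 -0.0606  0.1355]
yaw 3.19 tilt [ 0.08 -0.01  0.1 ]
q 0.1 step [-0.6  1.3  1.4] total [-0.6  1.3  1.4]
trk L down mm 6.71 dx 4 score 0.715
trk R down mm 11.75 dx -4 score 0.823
```

View pics/l10.png

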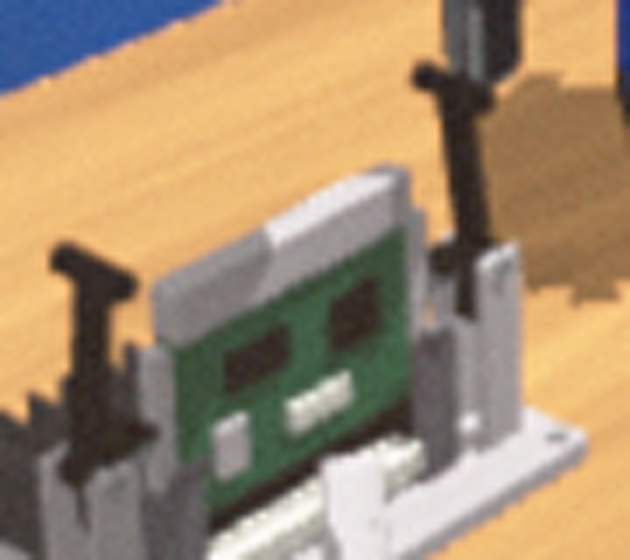

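```bash
python3 -m jog '[[0,0.3,1.2,0,0,0,1]]'
```

```text
time_s: 28.33
eef_pos: [0.5821, -0.0592, 0.1348]
eef_rot: [-0.706, 0.707, 0.02, -0.019]
wrist_force: [-0.1, -6.9, 4.0]
opening: -0.002
```

```bash
python3 -m jog '[[0,0.3,1.2,0,0,0,1]]'
```

```text
time_s: 28.42
eef_pos: [0.5821, -0.0585, 0.1348]
eef_rot: [-0.706, 0.708, 0.02, -0.019]
wrist_force: [-0.2, -8.7, 7.5]
opening: 0.001
```

```bash
python3 -m jog '[[0,0.3,1.2,0,0,0,1]]'; python3 - <<'E'
from h import *
st(-1,[.1],off=.016,drop=.03)
E
```

```text
time_s: 28.5
eef_pos: [0.5821, -0.0579, 0.1347]
eef_rot: [-0.706, 0.708, 0.02, -0.019]
wrist_force: [-0.9, -10.5, 7.7]
opening: 0.001
t 28.5 q_est 0.082 Fy_rack -10.5 F [ -0.9 -10.5   7.7] pos [ 0.5821 -0.0579  0.1347]
yaw 3.21 tilt [0.19 0.01 0.07]
q 0.1 step [-0.4  0.6 -1.3] total [-0.4  0.6 -1.3]
```

```bash
python3 -m jog '[[0,0,-5,0,0,0,1],[0,-15,-5,0,0,0,1],[0,-30,0,0,0,0,1],[0,-22,0,0,0,0,1],[0,0,20,0,0,0,1],[0,0,35,0,0,0,1],[0,0,40,0,0,0,1],[0,0,40,0,0,0,1]]'; python3 -m jog '[[0,0,40,0,0,0,1],[0,0,30,0,0,0,1],[0,0,18,0,0,0,1],[0,0,6,0,0,0,1],[0,0,0,0,0,0,1]]'; python3 - <<'E'
from h import *
st(1,[.087],off=.03,drop=.03)
b=camera("side")
cv2.imwrite("pics/l11.png",cv2.resize(b[190:270,235:325],None,fx=7,fy=7,interpolation=cv2.INTER_CUBIC))
E
```

```text
time_s: 29.17
eef_pos: [0.5732, 0.0706, 0.1998]
eef_rot: [0.708, -0.706, -0.018, 0.02]
wrist_force: [0.6, 0.4, -0.3]
opening: -0.001
time_s: 29.58
eef_pos: [0.568, 0.1644, 0.1998]
eef_rot: [0.707, -0.706, -0.02, 0.022]
wrist_force: [0.1, 0.5, 0.8]
opening: 0.002
t 29.58 q_est 0.133 Fy_rack 0.5 F [0.1 0.5 0.8] pos [0.568  0.1644 0.1998]
yaw 3.38 tilt [-0.06  0.18 -0.14]
q 0.087 step [ 1.4 65.8 -3.5] total [ 1.4 65.8 -3.5]
```

View pics/l11.png

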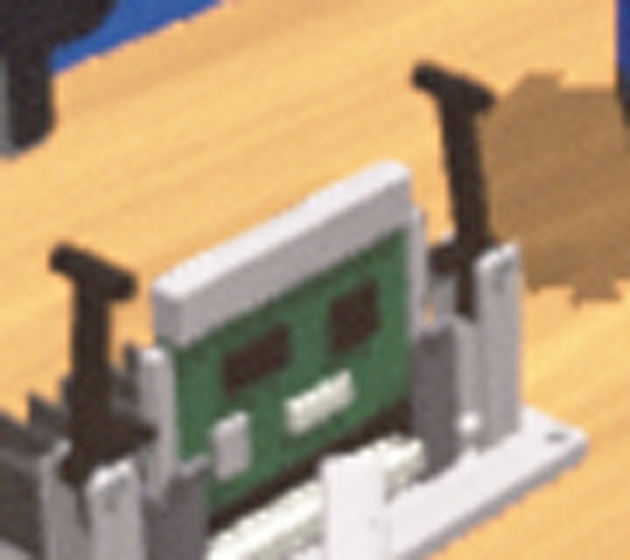

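```bash
python3 -m jog '[[0.5,20,0,0,0.2,0,1],[0,25,0,0,0,0,1],[0,14,-2,0,0,0,1],[0,6,-3,0,0,0,1],[0,0,-4,0,0,0,1],[0,0,-2,0,0,0,1],[0,0,0,0,0,0,1]]'; python3 -m jog '[[0,0,-1.5,0,0,0,1]]'; python3 - <<'E'
from h import *
st(1,[.1],off=.016,drop=.03)
E
```

```text
time_s: 30.22
eef_pos: [0.5707, 0.151, 0.1365]
eef_rot: [0.707, -0.707, -0.018, 0.018]
wrist_force: [-0.0, 2.1, -1.0]
opening: 0.003
time_s: 30.3
eef_pos: [0.5708, 0.1506, 0.1367]
eef_rot: [0.707, -0.706, -0.019, 0.018]
wrist_force: [-0.5, 5.9, -2.5]
opening: -0.004
t 30.3 q_est 0.134 Fy_rack 6.0 F [-0.5  5.9 -2.5] pos [0.5708 0.1506 0.1367]
yaw 2.99 tilt [-0.09 -0.21  0.07]
q 0.1 step [-0.7  2.6 -2.5] total [-0.7  2.6 -2.5]
```

```bash
python3 -m jog '[[0,0.2,-1,0,0,0,1]]'; python3 -m jog '[[0,0.2,-1,0,0,0,1]]'
```

```text
time_s: 30.38
eef_pos: [0.5709, 0.1502, 0.1367]
eef_rot: [0.708, -0.706, -0.019, 0.018]
wrist_force: [-0.9, 8.1, -0.2]
opening: -0.003
time_s: 30.47
eef_pos: [0.5709, 0.1498, 0.1367]
eef_rot: [0.708, -0.706, -0.019, 0.018]
wrist_force: [-1.3, 9.5, 0.0]
opening: -0.003
```

```bash
python3 -m jog '[[0,0.2,-1,0,0,0,1]]'
```

```text
time_s: 30.55
eef_pos: [0.571, 0.1493, 0.1366]
eef_rot: [0.708, -0.706, -0.019, 0.018]
wrist_force: [-2.4, 12.0, 0.4]
opening: -0.0
```

```bash
python3 -m jog '[[0,0.2,-0.8,0,0,0,1]]'
```

```text
time_s: 30.63
eef_pos: [0.571, 0.1489, 0.1366]
eef_rot: [0.708, -0.705, -0.02, 0.018]
wrist_force: [-2.7, 12.5, 2.2]
opening: 0.002
```

```bash
python3 -m jog '[[0,0,5,0,0,0,1],[0,-15,8,0,0,0,1],[0,-30,3,0,0,0,1],[0,-30,0,0,0,0,1],[0,0,0,0,0,0,1],[0,0,0,0,0,0,1]]'; python3 - <<'E'
from h import *
b=camera("side");cv2.imwrite("pics/fin_raw.png",b)
c=cv2.resize(b[190:290,230:330],(600,600),interpolation=cv2.INTER_CUBIC);cv2.imwrite("pics/f1.png",c)
r=cv2.imread("pics/s7.png")
for n,(x0,y0,x1,y1) in{"rail L":(165,195,230,265),"rail R":(320,105,385,185),"chips":(205,205,370,350),"railmid":(230,150,320,245)}.items():
    t=r[y0:y1,x0:x1];s=c[y0-10:y1+60,x0-25:x1+25]
    m=cv2.matchTemplate(s,t,cv2.TM_CCOEFF_NORMED);_,v,_,p=cv2.minMaxLoc(m)
    print(n,"dx,dy px raw",(p[0]-25)/6,(p[1]-10)/6,round(v,3))
# predicted image shift for 12 mm drop at ends
for s in(1,-1):
    a=rackp((0,s*.06,.156),X0,Y0,YAW);print(s,(proj("side",a-[0,0,.012])-proj("side",a)).round(2),"per mm y:",((proj("side",a+[0,.001,0])-proj("side",a))).round(2))
E
```

```text
time_s: 31.13
eef_pos: [0.5722, 0.162, 0.214]
eef_rot: [-0.707, 0.707, 0.021, -0.016]
wrist_force: [0.3, 0.6, -0.1]
opening: -0.001
rail L dx,dy px raw 0.3333333333333333 4.333333333333333 0.991
rail R dx,dy px raw 0.16666666666666666 4.166666666666667 0.989
chips dx,dy px raw 0.3333333333333333 4.0 0.988
railmid dx,dy px raw -1.0 5.0 0.997
1 [0.29 4.34] per mm y: [-0.32  0.15]
-1 [0.12 4.18] per mm y: [-0.29  0.13]
```

View pics/f1.png

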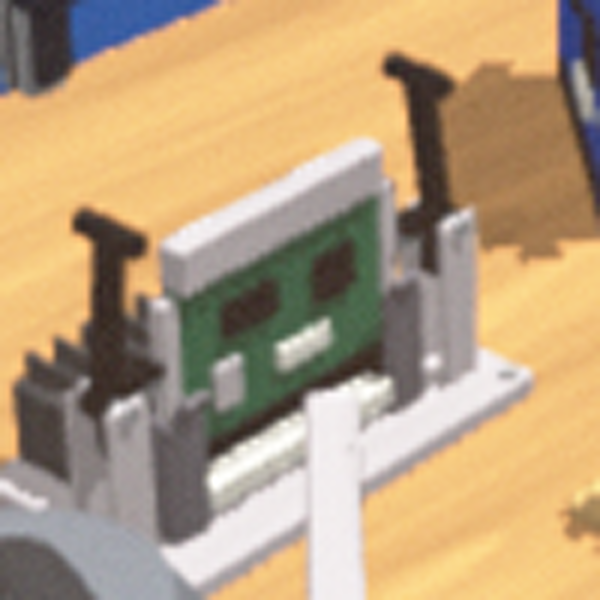

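```bash
python3 -m jog '[[0,-10,0,0,0,0,1],[0,0,0,0,0,0,1],[0,0,0,0,0,0,1],[0,0,0,0,0,0,1]]'; python3 - <<'E'
from h import *
a=camera("top");r=cv2.imread("pics/top0.png")
for n,(x0,y0,x1,y1) in{"bin":(105,260,180,320),"screw":(440,245,505,315),"meter":(470,135,520,205)}.items():
    print(n,"changed px",int((cv2.absdiff(a,r).max(2)[y0:y1,x0:x1]>40).sum()))
print(hand_in())
E
```

```text
time_s: 31.52
eef_pos: [0.5695, 0.1621, 0.2194]
eef_rot: [-0.707, 0.707, 0.018, -0.019]
wrist_force: [0.2, 0.1, -0.6]
opening: 0.001
bin changed px 1781
screw changed px 1198
meter changed px 0
the job is handed in; nothing more can be done
None
```

```bash
python3 - <<'E'
from h import *
a=camera("top");cv2.imwrite("pics/end_top.png",a)
E
```

```text
the job is handed in; nothing more can be done
```

I took the smaller green board from its cradle and stood it in the rack guides on the contacts. I let go of it there, then drove it down with the levers by turns (right, left, right, left, right, then a last check push on the left). The job was handed in at about 31.5 s. `hand_in()` gave no verdict.

**What the last checks showed:**
- **Depth:** in the side picture the board's ends came down 4.33 px (left) and 4.17 px (right). A 12 mm drop predicts 4.34 and 4.18 px, so both ends look home and level.
- **Levers:** both handles stopped moving at about 12–13 N, my estimate from the wrist force. I put both angles near 0.1 rad (left about 0.12, right about 0.08).
- **Slope:** the largest difference between ends I estimated on the way down was about 4–5 mm.
- **Robot:** the arm was clear of everything, with almost no wrist force.

**What disagreed or is not confirmed:**
- **Fingertips:** they showed in the pictures about 18 mm above the reported TCP. I worked from the pictures, and the lever pushes went as expected.
- **Left lever:** its stop was 2–3 mm farther out on the second push, after the right end went home. The depth check was made after that.
- **My template tracker:** it used the wrong scale and lost the left end late on, so I did not use it for the final depth.
- **Bystanders:** the test meter showed no changed pixels. The bin and screwdriver areas did change, which I put down to the arm's shadow because I never went near them. That is an assumption: I handed in during the same script that printed it, and no further pictures were allowed.

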